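# Slip angle of a heat sink on the tilt plate

### The arm

A 7-joint arm with a two-finger parallel gripper is mounted at the origin on the work surface. World frame = base frame: x ahead of the robot, y to its left, z up, the work surface at z = 0. Lengths are in m, angles in rad, forces in N, time in s.
With the tool pointing down it reaches from about 0.425 to 0.875 m from the base axis. Payload 4.7 kg.
Tool frame: the origin (TCP) lies on the centre line of the jaws, within the pads' length; the fingertips stand 8 mm ahead of it and the grasp point (between the pads) lies 11 mm behind it; z points along the fingers, y is the direction in which the jaws open and shut (so a half turn about z gives the same grasp; the last joint's range is limited). The gripper opens to 87 mm and grips with 3 to 60 N. Pads are 19 mm wide; open, the fingers measure 117 mm over their backs; the gripper's body (75 mm by 190 mm) begins 51 mm behind the grasp point.
Start: joints at [1.335, 0.321, -0.07, 1.45, 0.023, 1.371, -0.057], TCP at [0.161, -0.63, 0.197] pointing down, gripper open.
Joint ranges: [-2.86, 2.86], [-0.3, 2.09], [-1.38, 1.24], [0.06, 2.45], [-1.56, 4.7], [0.09, 2.05], [-2.69, 2.69]. Speed limits (rad/s): [2.57, 2.57, 3.14, 3.14, 3.14, 3.14, 3.14].

### API

Orientations are given as a rotation vector (axis times angle).
In Python, from bench import ctrl, cams, workorder gives the robot as it stands. The module is installed in compiled form; this text tells all that it offers.
- The arm moves only by the tool carry_out, never from a script. Its argument "rows" is a list of rows, each an object with "offset": the shift along the tool's x, y, z in m, a list of three; "rot": the turn, a rotation vector about the tool's x, y, z in degrees, a list of three; "gripper": the opening, from 0 (shut) to 1 (fully open). In form: [{"offset": [dx, dy, dz], "rot": [rx, ry, rz], "gripper": gripper}, ...]. A call has 1 to 10 rows; each row shifts and turns the commanded pose from where the row before left it, along the tool's axes as they then stand; what a row does not reach is not made up. A row lasts 1/8 s, in which the tool goes at most 62.5 mm and 10.7 degrees, less where a joint would pass 70% of its speed; a pose out of reach is approached as far as the arm can. A call is refused whole if a number of a shift passes 0.0625 or a number of a turn 10.7, either way. A call with a gripper value outside its range is refused whole. The fingers move at their own pace and stop on an object; "grip_force" is the grip in N (left out, the last holds). Time passes only in rows, so rows that do not move let the fingers close. It gives the time, the measured TCP pose, the force and the opening at its end, in the units of the state.
- ctrl.get_state(): the state, without advancing time (a new reading comes with each control period).
- cams.get_image(name): name is "scene" or "top"; returns a dict with "img" (480x640x3 uint8, red, green, blue), "vfov" (degrees; the focal length in pixels is half the picture's height over the tangent of half this angle, whatever the lens; pixels are square), "cx", "cy" (the principal point, pixels), "R" (3x3) and "t" (3): a world point X has camera coordinates R X + t. Camera axes: x right, y down, z forward; pixel columns grow to the right and rows downward; lengths in m; the calibration is good to about 2 mm. A picture is of the moment at which its call begins. There is no depth.
- workorder.close_job(): hands the job in, once; it reports no verdict.
The state is a dict: "time": time; "joint_positions": joint angles; "qd": joint speeds; "joint_torque": joint torques, N m; "position": TCP position; "tool_rot": TCP orientation; "ft_force": force on the tool from outside, world axes, zero at the start; "torque": the same for the moment, N m; "grip_width": opening from 0.0 (shut) to 1.0 (fully open).
Only numpy, scipy, OpenCV 4.12 (cv2) and the standard library are available. Lean on these libraries where they do the work, as an engineer would, in place of code of your own. Each camera call takes 0.05 s, during which the arm holds its last target.

### The job

Raise the blue hinged tilt plate by its yellow bar until the bare aluminium heat sink slips all the way down to the black foot stop, but stop before the orange rubber-soled module slips too, and leave the plate standing at that angle. Then note the angle by pressing the green button on the angle readout down and letting it go. Never touch the heat sink or the module.

Things in the scene. Friction and masses are not known exactly. Their poses are not given: they have to be found in the camera images.
- tilt (a joint): Tilt of the blue plate (245 x 168 x 10 mm), rad: 0 = flat (as it starts), grows to 0.95 as the bar end is lifted. The stiff hinge stays where it is left; lifting takes 5 to 12 N. Black foot stop at the hinge end: its face is at x = 0.223 m in tilt_bar's frame, the plate's top face at z = -0.045. Two lanes between low ribs at y = +0.040 and -0.040. The base is fixed to the bench
- tilt_bar (a point): Middle of the yellow round bar (14 mm thick, 96 mm free between two steel posts) at the free end of the plate, 95 mm above the bench when flat. Take it from above; it may turn between the fingers. Axes turn with the plate: x from bar towards hinge, y along the bar, z square to the plate. The hinge axis is parallel to y through (0.235, 0, -0.050) m of this frame
- heatsink: Bare aluminium finned heat sink, 50 x 42 x 24 mm, loose in one of the two lanes, long side along it. Origin: centre of its underside; x towards the hinge. Starts at x = 0.075 to 0.087 m in tilt_bar's frame and slips at a tilt somewhere between 12 and 27 degrees; fully down at the stop its origin is at x = 0.198
- module: Orange module with black rubber sole, 50 x 42 x 24 mm, loose in the other lane, at x = 0.075 to 0.087 m in tilt_bar's frame. Origin: centre of its underside. It holds for at least 8 degrees more tilt than the heat sink; it must stay where it is
- note_top (a point): Centre of the top of the green push button (30 mm across, 63 mm above the bench) on the grey angle readout (110 x 120 x 45 mm, fixed to the bench). Presses straight down 6 mm with up to 5 N and springs back. A like instrument with a red button stands on the other side: not that one
Mind the look-alikes: they are no part of the job. Of the things like the heatsink, leave any that is purple or red; of the rest the larger one is meant.

How it is judged:
By the outcome, as a careful person would: the job done as asked, in the order asked, and still so for the second after the job is handed in, with the robot touching nothing.
It also fails if it takes over 72 s, if anything falls off the work surface, if the arm or the gripper's body presses on something with over 40 N, if the wrist force passes 120 N, or if a joint passes its speed limit or range.

## Working session

There is one attempt and no reset: what is moved stays moved. The work goes in short steps, Python scripts to look and compute and a tool call to move; the robot and the scene stay as the last step left them, time stands still between calls to the robot, and variables do not carry over. Pictures are saved under pics/ and viewed, and the job is handed in when it is done.

Besides the shell and the picture viewer there is one more tool, called after ">>>" by a JSON object that holds its "op" and its "data", one argument or row to a line. carry_out: Moves the arm, as the interface text tells. Its arguments: {"type":"object","properties":{"rows":{"type":"array"},"grip_force":{"type":"number"}},"required":["rows"]}

```bash
mkdir -p pics
cat > h.py <<'E'
import numpy as np, cv2
from bench import ctrl, cams, workorder
def snap(name,fn):
    d=cams.get_image(name); cv2.imwrite('pics/'+fn,d['img'][:,:,::-1]); 
    return d
def K(d):
    h,w=d['img'].shape[:2]; f=h/2/np.tan(np.radians(d['vfov'])/2); return f
def proj(d,X):
    c=np.atleast_2d(X)@np.array(d['R']).T+np.array(d['t']); f=K(d)
    return np.c_[f*c[:,0]/c[:,2]+d['cx'], f*c[:,1]/c[:,2]+d['cy']]
def atz(d,uv,z):
    f=K(d);R=np.array(d['R']);t=np.array(d['t'])
    r=R.T@np.array([(uv[0]-d['cx'])/f,(uv[1]-d['cy'])/f,1]); C=-R.T@t
    return C+r*(z-C[2])/r[2]
E
python3 - <<'E'
from h import *
for n in('scene','top'):
    d=snap(n,n+'0.png'); print(n,d['vfov'],d['cx'],d['cy'],-np.array(d['R']).T@np.array(d['t']),np.round(d['R'],3).tolist())
print(ctrl.get_state())
E
```

```text
scene 46.288680987747625 321.8020742343442 230.02283358642478 [1.2267827  0.37606905 0.87665949] [[-0.523, 0.852, 0.012], [0.609, 0.384, -0.694], [-0.596, -0.356, -0.72]]
top 46.94275203062653 316.29662427798615 242.6502648725679 [ 0.53229356 -0.00144661  1.28641459] [[0.021, -1.0, -0.018], [-0.998, -0.019, -0.056], [0.056, 0.019, -0.998]]
{'time': 0.1, 'joint_positions': array([ 1.33509199,  0.32175643, -0.07009787,  1.45155933,  0.02260333,
        1.37080822, -0.05689645]), 'qd': array([ 9.25007799e-04, -5.72830139e-05, -6.12057200e-04, -2.88604587e-03,
        1.27267573e-03, -1.21469054e-03,  1.20491890e-03]), 'joint_torque': array([-3.26738837e-04, -4.92569697e+01, -4.05645836e-01, -3.13398814e+01,
       -6.40520034e-02,  3.94447229e-02,  7.91915363e-05]), 'position': array([ 0.16051109, -0.6293048 ,  0.19576295]), 'tool_rot': array([-3.11540726e+00, -3.91228035e-01,  4.85775845e-04]), 'ft_force': array([ 0.30724263, -1.32006043,  0.22366194]), 'torque': array([-0.02541992,  0.03101413, -0.02511324]), 'grip_width': 1.0000184100595422}
```

View pics/scene0.png

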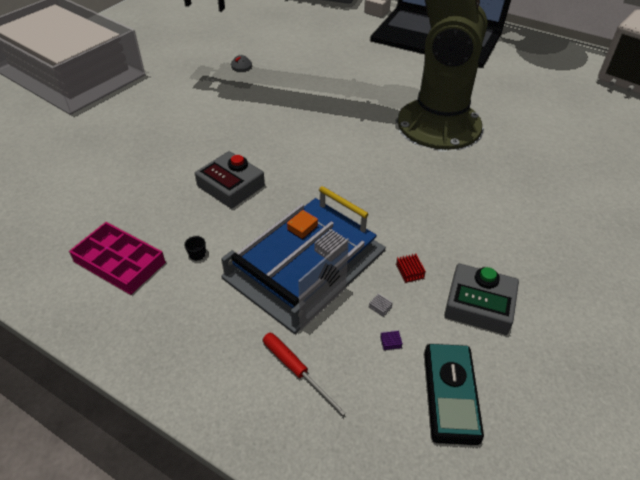

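View pics/top0.png

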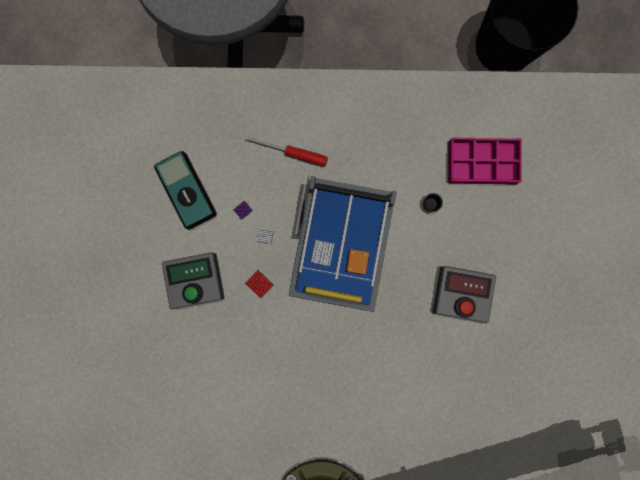

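```bash
cat >> h.py <<'E'
def blob(d,lo,hi,box=None):
    hsv=cv2.cvtColor(d['img'],cv2.COLOR_RGB2HSV); m=cv2.inRange(hsv,lo,hi)
    n,l,s,c=cv2.connectedComponentsWithStats(m)
    return l,sorted([(int(s[i,4]),i,s[i,:4].tolist(),c[i].round(1).tolist()) for i in range(1,n)],reverse=True)[:3]
Y=((22,120,80),(33,255,255));G=((50,120,60),(75,255,255));O=((8,150,100),(20,255,255))
E
python3 - <<'E'
from h import *
for n in('scene','top'):
    d=cams.get_image(n)
    for nm,c,z in(('Y',Y,.095),('G',G,.063),('O',O,.074)):
        l,b=blob(d,*c); print(n,nm,b)
        for q in b[:2]: print('   ',atz(d,q[3],z).round(4))
    l,b=blob(d,*Y); p=np.argwhere(l==b[0][1])[:,::-1].astype(float)
    r=cv2.minAreaRect(p.astype(np.float32)); bx=cv2.boxPoints(r); print(r)
    m=p.mean(0);v=np.linalg.svd(p-m,full_matrices=False)[2][0];a=(p-m)@v
    e=[atz(d,m+v*a.min(),.095),atz(d,m+v*a.max(),.095)];print('ends',np.round(e,4))
    i=d['img'];
    u,w=(proj(d,[[.5,0,.06]])[0]).astype(int)
    c=i[160:320,270:430] if n=='top' else i[170:340,210:400]
    cv2.imwrite(f'pics/{n}0z.png',cv2.resize(c[:,:,::-1],None,fx=3.5 if n=='top' else 3.3,fy=3.5 if n=='top' else 3.3,interpolation=cv2.INTER_CUBIC))
E
```

```text
scene Y [(319, 1, [319, 186, 49, 31], [343.3, 201.4])]
    [ 0.4873 -0.016   0.095 ]
scene G [(139, 1, [481, 268, 16, 11], [488.2, 273.0]), (3, 2, [468, 292, 2, 3], [468.7, 293.0]), (2, 13, [487, 301, 2, 2], [487.5, 301.5])]
    [0.4818 0.2975 0.063 ]
    [0.5462 0.2837 0.063 ]
scene O [(368, 1, [288, 210, 29, 23], [301.7, 221.0])]
    [ 0.5623 -0.0686  0.074 ]
((343.2803955078125, 201.36940002441406), (54.70829391479492, 6.016750335693359), 30.735488891601562)
ends [[ 0.4767 -0.079   0.095 ]
 [ 0.4973  0.0437  0.095 ]]
top Y [(309, 5, [306, 287, 55, 16], [333.0, 294.3]), (2, 3, [350, 268, 1, 2], [350.0, 268.5]), (1, 4, [363, 270, 1, 1], [363.0, 270.0])]
    [ 0.4889 -0.0168  0.095 ]
    [ 0.545  -0.0523  0.095 ]
top G [(177, 5, [171, 266, 25, 15], [179.1, 273.6]), (138, 9, [185, 287, 13, 13], [190.7, 293.0]), (36, 1, [184, 263, 14, 6], [190.0, 266.0])]
    [0.5263 0.3252 0.063 ]
    [0.4839 0.2979 0.063 ]
top O [(395, 1, [347, 250, 21, 24], [357.3, 261.4])]
    [ 0.561  -0.0689  0.074 ]
((332.94903564453125, 294.2716979980469), (55.6551399230957, 5.590085506439209), 10.619654655456543)
ends [[ 0.4988  0.0423  0.095 ]
 [ 0.479  -0.0755  0.095 ]]
```

View pics/scene0z.png

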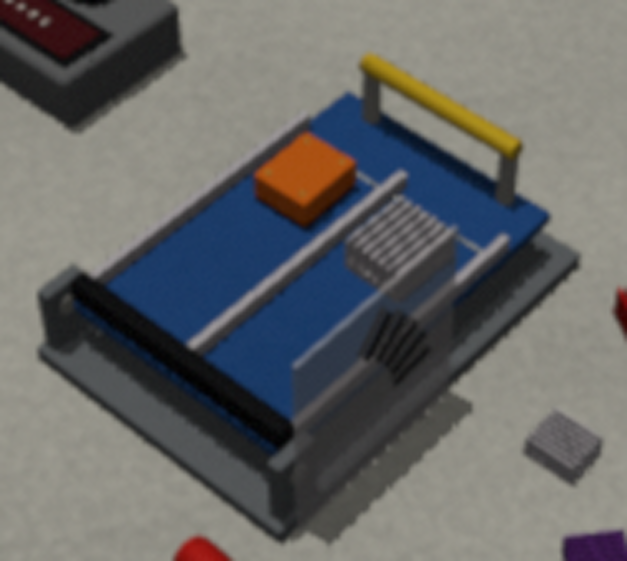

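View pics/top0z.png

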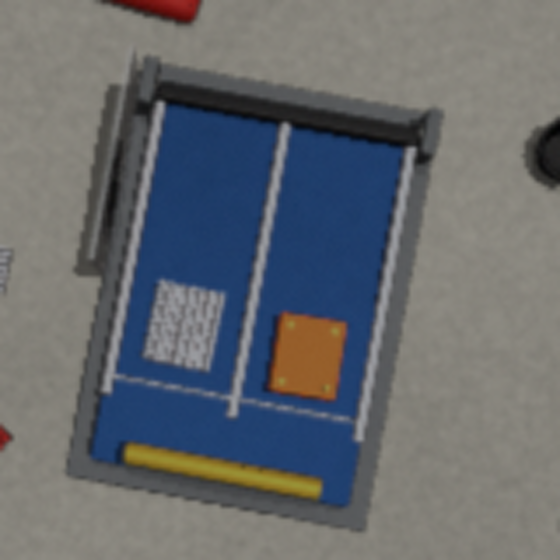

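```bash
cat >> h.py <<'E'
import json
from scipy.spatial.transform import Rotation as Ro
def yawR(psi): # tool down, tool y at world angle psi (deg)
    a=np.radians(psi);y=np.array([np.cos(a),np.sin(a),0]);z=np.array([0,0,-1.]);return np.c_[np.cross(y,z),y,z]
def plan(p,R,targets,grip,nd=4):
    """targets list of (pos,R); prints rows in tool axes, tracking rounding"""
    rows=[]
    for P,Q in targets:
        o=np.round(R.T@(np.array(P)-p),nd); w=np.round(np.degrees(Ro.from_matrix(R.T@Q).as_rotvec()),1)
        rows.append({"offset":(o+0).tolist(),"rot":(w+0).tolist(),"gripper":grip}); p=p+R@o; R=R@Ro.from_rotvec(np.radians(w)).as_matrix()
    for i in range(0,len(rows),10): print(json.dumps(rows[i:i+10]))
    print(p.round(4)); return p,R
def cur():
    s=ctrl.get_state(); return s['position'],Ro.from_rotvec(s['tool_rot']).as_matrix(),s
E
python3 - <<'E'
from h import *
p,R,s=cur()
p0=np.array([.161,-.63,.197]); T=np.array([.488,-.0165,.18])
r0,a0=np.hypot(*p0[:2]),np.arctan2(p0[1],p0[0]); r1,a1=np.hypot(*T[:2]),np.arctan2(T[1],T[0])
psi0=np.degrees(np.arctan2(R[1,1],R[0,1])); print(psi0,R[:,2]); N=16; t=[]
for k in range(1,N+1):
    f=k/N; r=r0+(r1-r0)*f;a=a0+(a1-a0)*f
    t.append(([r*np.cos(a),r*np.sin(a),p0[2]+(T[2]-p0[2])*f],yawR(psi0+(-9.6-psi0)*f)))
plan(p0,R,t,.5,3)
E
```

```text
-75.6849122685273 [-3.83407930e-04  1.12777611e-03 -9.99999291e-01]
[{"offset": [0.051, -0.012, 0.001], "rot": [-0.1, 0.0, -4.1], "gripper": 0.5}, {"offset": [0.051, -0.013, 0.001], "rot": [0.0, 0.0, -4.2], "gripper": 0.5}, {"offset": [0.05, -0.013, 0.001], "rot": [0.0, 0.0, -4.1], "gripper": 0.5}, {"offset": [0.048, -0.013, 0.001], "rot": [0.0, 0.0, -4.1], "gripper": 0.5}, {"offset": [0.048, -0.014, 0.001], "rot": [0.0, 0.0, -4.2], "gripper": 0.5}, {"offset": [0.047, -0.014, 0.001], "rot": [0.0, 0.0, -4.1], "gripper": 0.5}, {"offset": [0.046, -0.014, 0.001], "rot": [0.0, 0.0, -4.1], "gripper": 0.5}, {"offset": [0.045, -0.015, 0.001], "rot": [0.0, 0.0, -4.1], "gripper": 0.5}, {"offset": [0.044, -0.015, 0.001], "rot": [0.0, 0.0, -4.2], "gripper": 0.5}, {"offset": [0.043, -0.015, 0.001], "rot": [0.0, 0.0, -4.1], "gripper": 0.5}]
[{"offset": [0.042, -0.015, 0.002], "rot": [0.0, 0.0, -4.1], "gripper": 0.5}, {"offset": [0.041, -0.016, 0.001], "rot": [0.0, 0.0, -4.2], "gripper": 0.5}, {"offset": [0.04, -0.016, 0.001], "rot": [0.0, 0.0, -4.1], "gripper": 0.5}, {"offset": [0.04, -0.016, 0.001], "rot": [0.0, 0.0, -4.1], "gripper": 0.5}, {"offset": [0.038, -0.017, 0.001], "rot": [0.0, 0.0, -4.2], "gripper": 0.5}, {"offset": [0.037, -0.016, 0.001], "rot": [0.0, 0.0, -4.1], "gripper": 0.5}]
[ 0.4879 -0.017   0.1797]
```

>>> {"op": "carry_out", "data": {
  "rows": [
    {"offset": [0.051, -0.012, 0.001], "rot": [0.0, 0.0, -4.1], "gripper": 0.5},
    {"offset": [0.051, -0.013, 0.001], "rot": [0.0, 0.0, -4.2], "gripper": 0.5},
    {"offset": [0.05, -0.013, 0.001], "rot": [0.0, 0.0, -4.1], "gripper": 0.5},
    {"offset": [0.048, -0.013, 0.001], "rot": [0.0, 0.0, -4.1], "gripper": 0.5},
    {"offset": [0.048, -0.014, 0.001], "rot": [0.0, 0.0, -4.2], "gripper": 0.5},
    {"offset": [0.047, -0.014, 0.001], "rot": [0.0, 0.0, -4.1], "gripper": 0.5},
    {"offset": [0.046, -0.014, 0.001], "rot": [0.0, 0.0, -4.1], "gripper": 0.5},
    {"offset": [0.045, -0.015, 0.001], "rot": [0.0, 0.0, -4.1], "gripper": 0.5},
    {"offset": [0.044, -0.015, 0.001], "rot": [0.0, 0.0, -4.2], "gripper": 0.5},
    {"offset": [0.043, -0.015, 0.001], "rot": [0.0, 0.0, -4.1], "gripper": 0.5}
  ]
}}

```text
time: 1.45
position: [0.4779, -0.269, 0.1866]
tool_rot: [2.777, 1.469, 0.0]
ft_force: [0.3, -0.7, 0.7]
grip_width: 0.497
```

>>> {"op": "carry_out", "data": {
  "rows": [
    {"offset": [0.042, -0.015, 0.002], "rot": [0.0, 0.0, -4.1], "gripper": 0.5},
    {"offset": [0.041, -0.016, 0.001], "rot": [0.0, 0.0, -4.2], "gripper": 0.5},
    {"offset": [0.04, -0.016, 0.001], "rot": [0.0, 0.0, -4.1], "gripper": 0.5},
    {"offset": [0.04, -0.016, 0.001], "rot": [0.0, 0.0, -4.1], "gripper": 0.5},
    {"offset": [0.038, -0.017, 0.001], "rot": [0.0, 0.0, -4.2], "gripper": 0.5},
    {"offset": [0.037, -0.016, 0.001], "rot": [0.0, 0.0, -4.1], "gripper": 0.5},
    {"offset": [0, 0, 0], "rot": [0, 0, 0], "gripper": 0.5},
    {"offset": [0, 0, 0], "rot": [0, 0, 0], "gripper": 0.5}
  ]
}}

```text
time: 2.45
position: [0.4874, -0.0171, 0.1798]
tool_rot: [2.399, 2.028, -0.001]
ft_force: [0.0, -0.7, -0.6]
grip_width: 0.501
```

Run:
```python
from h import *
p,R,s=cur(); print(p,R.round(3),s['ft_force'],s['grip_width'])
d=snap('top','top1.png')
d=snap('scene','scene1.png')
```

```text
[ 0.48743661 -0.01711845  0.17976568] [[ 0.166  0.986  0.   ]
 [ 0.986 -0.166 -0.001]
 [-0.001  0.    -1.   ]] [ 0.03037182 -0.66043787 -0.57726231] 0.500779835359356
```

View pics/scene1.png

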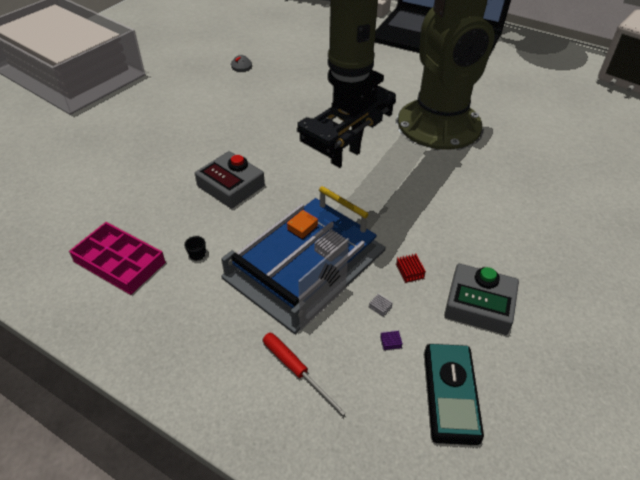

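>>> {"op": "carry_out", "data": {
  "rows": [
    {"offset": [0, 0, 0.016], "rot": [0, 0, 0], "gripper": 0.5},
    {"offset": [0, 0, 0.016], "rot": [0, 0, 0], "gripper": 0.5},
    {"offset": [0, 0, 0.016], "rot": [0, 0, 0], "gripper": 0.5},
    {"offset": [0, 0, 0.016], "rot": [0, 0, 0], "gripper": 0.5},
    {"offset": [0, 0, 0.016], "rot": [0, 0, 0], "gripper": 0.5},
    {"offset": [0, 0, 0.008], "rot": [0, 0, 0], "gripper": 0.5},
    {"offset": [0, 0, 0.008], "rot": [0, 0, 0], "gripper": 0.5},
    {"offset": [0, 0, 0], "rot": [0, 0, 0], "gripper": 0.5}
  ]
}}

```text
time: 3.55
position: [0.4873, -0.0168, 0.0833]
tool_rot: [-2.399, -2.028, 0.001]
ft_force: [0.9, -0.6, 0.3]
grip_width: 0.496
```

Run:
```python
from h import *
d=snap('scene','a.png'); i=d['img'][100:300,230:430,::-1]; cv2.imwrite('pics/scene2z.png',cv2.resize(i,None,fx=3,fy=3,interpolation=cv2.INTER_CUBIC))
```

```text
(no output)
```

View pics/scene2z.png

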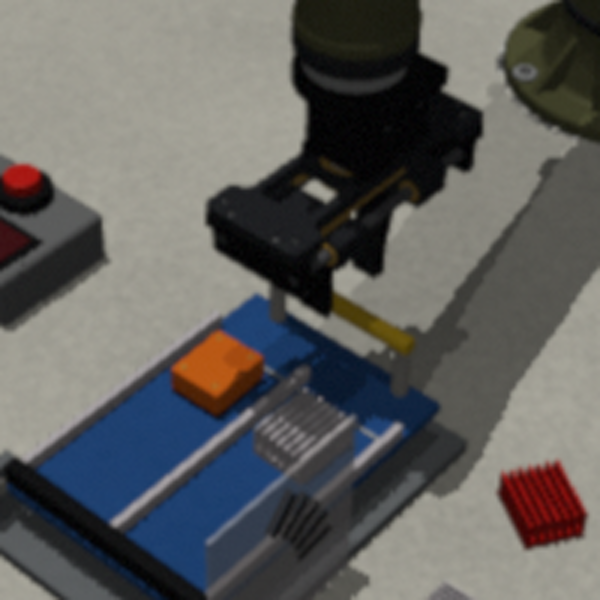

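The fingers straddle the bar's middle (crop pixel ~(345,300)), and the body is clear of the orange module (215,370) and the heat sink (300,430). I'm closing the gripper now.

>>> {"op": "carry_out", "data": {
  "rows": [
    {"offset": [0, 0, 0], "rot": [0, 0, 0], "gripper": 0.3},
    {"offset": [0, 0, 0], "rot": [0, 0, 0], "gripper": 0.2},
    {"offset": [0, 0, 0], "rot": [0, 0, 0], "gripper": 0.1},
    {"offset": [0, 0, 0], "rot": [0, 0, 0], "gripper": 0.0},
    {"offset": [0, 0, 0], "rot": [0, 0, 0], "gripper": 0.0},
    {"offset": [0, 0, 0], "rot": [0, 0, 0], "gripper": 0.0}
  ],
  "grip_force": 40
}}

```text
time: 4.35
position: [0.4876, -0.0168, 0.0837]
tool_rot: [2.399, 2.028, -0.0]
ft_force: [1.1, -0.6, 0.1]
grip_width: 0.012
```

Run:
```python
from h import *
# arc: world offset of bar per tilt; tool y=+x_plate (toward hinge), tool z down
r=np.hypot(.235,.05);a0=np.arctan2(.05,.235)
f=lambda th:np.array([-r*np.cos(a0+np.radians(th)),r*np.sin(a0+np.radians(th))])
for th in list(range(0,37)): print(th,(f(th)-f(0)).round(4), end='; ')
```

```text
0 [0. 0.]; 1 [0.0009 0.0041]; 2 [0.0019 0.0082]; 3 [0.0029 0.0122]; 4 [0.0041 0.0163]; 5 [0.0053 0.0203]; 6 [0.0065 0.0243]; 7 [0.0078 0.0283]; 8 [0.0092 0.0322]; 9 [0.0107 0.0361]; 10 [0.0123 0.04  ]; 11 [0.0139 0.0439]; 12 [0.0155 0.0478]; 13 [0.0173 0.0516]; 14 [0.0191 0.0554]; 15 [0.0209 0.0591]; 16 [0.0229 0.0628]; 17 [0.0249 0.0665]; 18 [0.027  0.0702]; 19 [0.0291 0.0738]; 20 [0.0313 0.0774]; 21 [0.0335 0.0809]; 22 [0.0358 0.0844]; 23 [0.0382 0.0878]; 24 [0.0407 0.0913]; 25 [0.0431 0.0946]; 26 [0.0457 0.098 ]; 27 [0.0483 0.1012]; 28 [0.051  0.1045]; 29 [0.0537 0.1077]; 30 [0.0565 0.1108]; 31 [0.0593 0.1139]; 32 [0.0622 0.1169]; 33 [0.0651 0.1199]; 34 [0.0681 0.1229]; 35 [0.0712 0.1257]; 36 [0.0743 0.1286];
```

Run:
```python
from h import *
d=snap('scene','a3.png'); i=d['img'][130:250,290:410,::-1]; a=cv2.resize(i,(500,500),interpolation=cv2.INTER_CUBIC)
d2=snap('top','b3.png'); print(proj(d2,[[.488,-.0165,.095]]))
cv2.imwrite('pics/z3.png',a)
l,b=blob(d,*Y);print(b); s=ctrl.get_state();print(s['grip_width'],s['position'])
print(proj(d,[[.4876,-.0168,.095],[.4876,-.0168,.0757]]))
```

```text
[[332.85852061 294.71614688]]
[(72, 9, [355, 206, 13, 11], [360.6, 211.4]), (5, 1, [333, 193, 4, 2], [334.4, 193.6]), (2, 2, [336, 200, 2, 2], [336.5, 200.5])]
0.002612527962995523 [ 0.48757367 -0.0168262   0.08371993]
[[342.89706361 201.35901385]
 [342.53374638 208.20501887]]
```

View pics/z3.png

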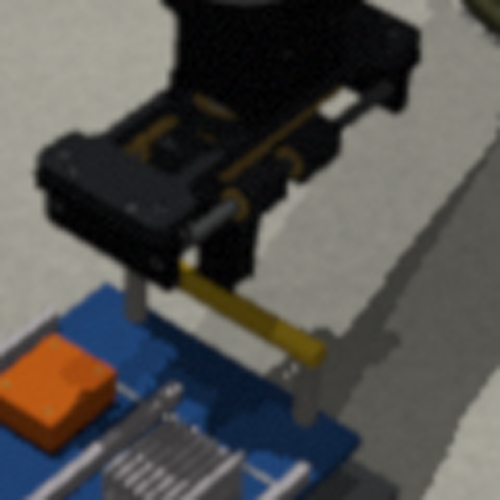

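View pics/b3.png

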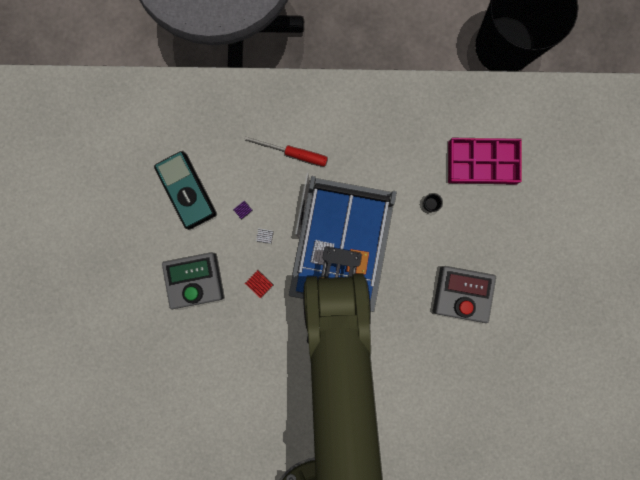

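Run:
```python
from h import *
p,R,s=cur()
d=cams.get_image('scene')
for nm,v in dict(tip=[0,0,.008],tipL=[.0095,0,.008],tipR=[-.0095,0,.008],openfar=[0,-.03,.008],opennear=[0,.03,.008],bodynear=[0,.095,-.062],b1=[.037,.095,-.062],b2=[-.037,.095,-.062],g=[0,0,-.011]).items():
    print(nm,proj(d,[p+R@np.array(v)])[0].round(1))
i=d['img'][150:230,300:380,::-1].astype(float)*2.5
cv2.imwrite('pics/z4.png',cv2.resize(np.clip(i,0,255).astype(np.uint8),(640,600),interpolation=cv2.INTER_CUBIC))
```

```text
tip [342.5 208.2]
tipL [346.1 210.3]
tipR [339.  206.1]
openfar [351.7 200.8]
opennear [333.1 215.8]
bodynear [311.7 207.4]
b1 [326.6 216.6]
b2 [297.3 198.4]
g [342.9 201.4]
```

View pics/z4.png

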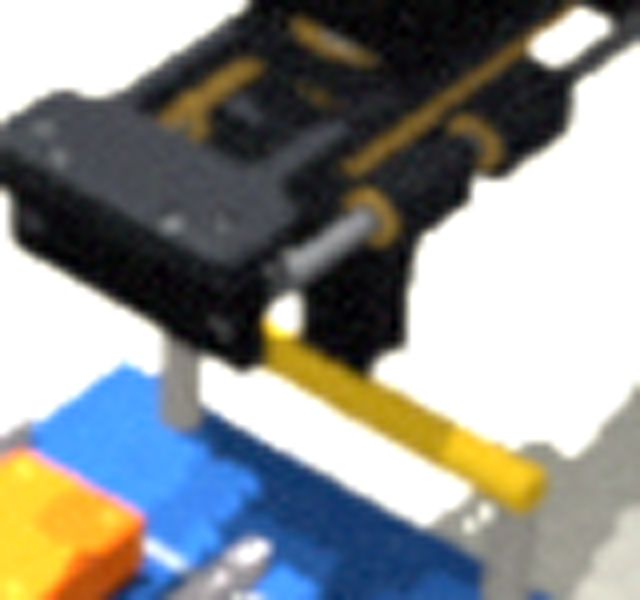

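Run:
```python
from h import *
p,R,s=cur()
d=cams.get_image('top')
for z in (-.062,-.1):
  for v in ([.037,.095,z],[-.037,.095,z]): print(v,proj(d,[p+R@np.array(v)])[0].round(1))
i=d['img'][230:330,280:400,::-1].astype(float)*2.5
cv2.imwrite('pics/z5.png',cv2.resize(np.clip(i,0,255).astype(np.uint8),(720,600),interpolation=cv2.INTER_CUBIC))
```

```text
[0.037, 0.095, -0.062] [324.2 247.1]
[-0.037, 0.095, -0.062] [359.4 253.8]
[0.037, 0.095, -0.1] [324.1 246.2]
[-0.037, 0.095, -0.1] [360.6 253.1]
```

View pics/z5.png

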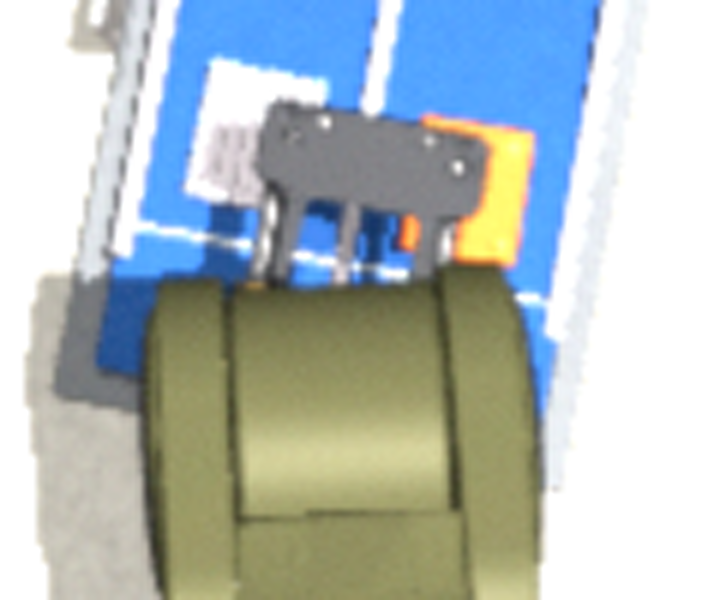

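Run:
```python
from h import *
p,R,s=cur()
d=cams.get_image('scene')
for nm,v in (('right',[.0095,-.015,0]),('near',[.0095,.015,0]),('left',[-.0095,.015,0])):
  for z in(.076,.09,.1,.11,.12):
    q=p+R@np.array(v);q[2]=z;print(nm,z,proj(d,[q])[0].round(1))
for z in(.146,.17,.19): 
  q=p+R@np.array([.037,.095,0]);q[2]=z;print('body',z,proj(d,[q])[0].round(1))
```

```text
right 0.076 [350.7 206.5]
right 0.09 [351.1 201.5]
right 0.1 [351.3 197.9]
right 0.11 [351.5 194.3]
right 0.12 [351.8 190.6]
near 0.076 [341.4 214. ]
near 0.09 [341.7 209.1]
near 0.1 [341.9 205.5]
near 0.11 [342.1 201.9]
near 0.12 [342.3 198.2]
left 0.076 [334.3 209.7]
left 0.09 [334.5 204.8]
left 0.1 [334.7 201.2]
left 0.11 [334.8 197.5]
left 0.12 [334.9 193.9]
body 0.146 [326.6 216.5]
body 0.17 [326.9 207.1]
body 0.19 [327.1 199.1]
```

>>> {"op": "carry_out", "data": {
  "rows": [
    {"offset": [0, 0, 0], "rot": [0, 0, 0], "gripper": 0.5},
    {"offset": [0, 0, 0], "rot": [0, 0, 0], "gripper": 0.5},
    {"offset": [0, 0, 0], "rot": [0, 0, 0], "gripper": 0.5}
  ]
}}

```text
time: 4.97
position: [0.4876, -0.0168, 0.0837]
tool_rot: [2.399, 2.028, -0.0]
ft_force: [-0.0, 0.5, -0.6]
grip_width: 0.262
```

```bash
cat >> h.py <<'E'
def zoom(fn,x0=300,y0=150,w=80,h=80,g=2.5,name='scene'):
    d=cams.get_image(name); i=d['img'][y0:y0+h,x0:x0+w,::-1].astype(float)*g; s=600/h
    cv2.imwrite('pics/'+fn,cv2.resize(np.clip(i,0,255).astype(np.uint8),(int(w*s),600),interpolation=cv2.INTER_CUBIC)); return d
E
python3 - <<'E'
from h import *
p,R,s=cur(); d=zoom('z6.png'); print(p,s['grip_width'])
for nm,v in (('near',[.0095,.0215,0]),('nearL',[-.0095,.0215,0]),('far',[.0095,-.0215,0])):
  for z in(.076,.09,.1,.11,.12):
    q=p+R@np.array(v);q[2]=z;print(nm,z,((proj(d,[q])[0]-[300,150])*7.5).round(0))
E
```

```text
[ 0.48755885 -0.01680075  0.08371442] 0.2619060489191161
near 0.076 [295. 493.]
near 0.09 [297. 456.]
near 0.1 [299. 429.]
near 0.11 [300. 401.]
near 0.12 [301. 374.]
nearL 0.076 [242. 460.]
nearL 0.09 [243. 423.]
nearL 0.1 [244. 396.]
nearL 0.11 [245. 369.]
nearL 0.12 [246. 341.]
far 0.076 [395. 411.]
far 0.09 [398. 374.]
far 0.1 [400. 347.]
far 0.11 [402. 320.]
far 0.12 [404. 293.]
```

View pics/z6.png

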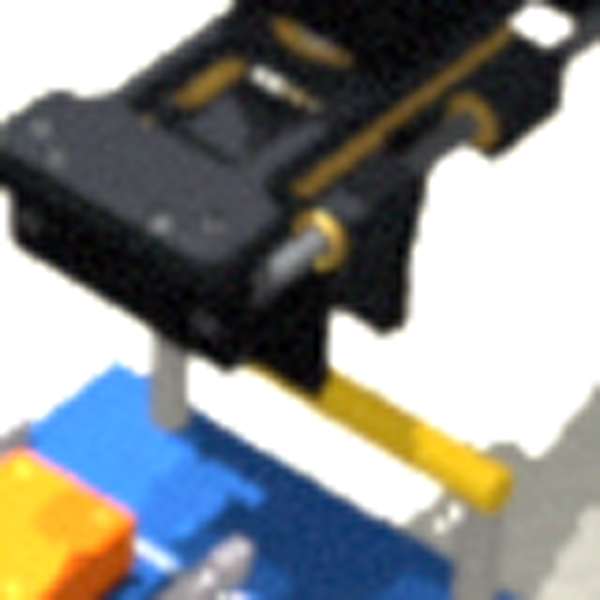

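The reported height and the picture disagree: the fingertips show just above the bar at z≈0.105, where I expected 0.076. I'll step down while watching.

>>> {"op": "carry_out", "data": {
  "rows": [
    {"offset": [0, 0, 0], "rot": [0, 0, 0], "gripper": 0.5},
    {"offset": [0, 0, 0], "rot": [0, 0, 0], "gripper": 0.5},
    {"offset": [0, 0, 0.005], "rot": [0, 0, 0], "gripper": 0.5},
    {"offset": [0, 0, 0.005], "rot": [0, 0, 0], "gripper": 0.5},
    {"offset": [0, 0, 0.005], "rot": [0, 0, 0], "gripper": 0.5},
    {"offset": [0, 0, 0], "rot": [0, 0, 0], "gripper": 0.5}
  ]
}}

```text
time: 5.78
position: [0.487, -0.0167, 0.0681]
tool_rot: [-2.398, -2.028, 0.001]
ft_force: [0.3, 0.9, -0.4]
grip_width: 0.503
```

Run:
```python
from h import *
p,R,s=cur(); d=zoom('z7.png'); print(p,s['grip_width'],s['ft_force'])
w=s['grip_width']*.0435
for nm,v in (('near',[.0095,w,0]),('nearL',[-.0095,w,0]),('nearO',[.0095,w+.015,0]),('far',[.0095,-w,0])):
  for z in(.06,.076,.09,.1,.11):
    q=p+R@np.array(v);q[2]=z;print(nm,z,((proj(d,[q])[0]-[300,150])*7.5).round(0))
```

```text
[ 0.4870401  -0.01672657  0.06806555] 0.5025492282177875 [ 0.26997498  0.85176591 -0.37552507]
near 0.06 [294. 534.]
near 0.076 [296. 492.]
near 0.09 [298. 455.]
near 0.1 [299. 428.]
near 0.11 [300. 401.]
nearL 0.06 [241. 502.]
nearL 0.076 [242. 460.]
nearL 0.09 [244. 423.]
nearL 0.1 [245. 396.]
nearL 0.11 [246. 369.]
nearO 0.06 [258. 563.]
nearO 0.076 [260. 522.]
nearO 0.09 [262. 484.]
nearO 0.1 [263. 458.]
nearO 0.11 [264. 430.]
far 0.06 [394. 451.]
far 0.076 [397. 410.]
far 0.09 [400. 373.]
far 0.1 [402. 346.]
far 0.11 [404. 318.]
```

View pics/z7.png

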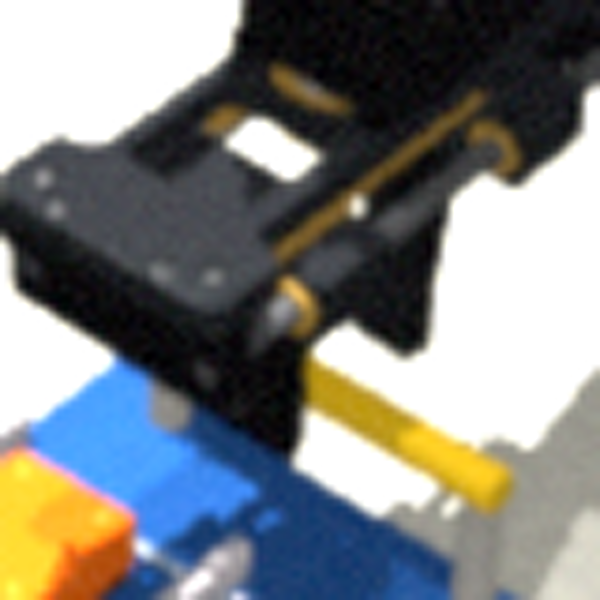

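>>> {"op": "carry_out", "data": {
  "rows": [
    {"offset": [0, 0, 0.005], "rot": [0, 0, 0], "gripper": 0.5},
    {"offset": [0, 0, 0.005], "rot": [0, 0, 0], "gripper": 0.5},
    {"offset": [0, 0, 0.004], "rot": [0, 0, 0], "gripper": 0.5},
    {"offset": [0, 0, 0], "rot": [0, 0, 0], "gripper": 0.3},
    {"offset": [0, 0, 0], "rot": [0, 0, 0], "gripper": 0.2},
    {"offset": [0, 0, 0], "rot": [0, 0, 0], "gripper": 0.1},
    {"offset": [0, 0, 0], "rot": [0, 0, 0], "gripper": 0.05},
    {"offset": [0, 0, 0], "rot": [0, 0, 0], "gripper": 0.0},
    {"offset": [0, 0, 0], "rot": [0, 0, 0], "gripper": 0.0}
  ],
  "grip_force": 40
}}

```text
time: 6.95
position: [0.4894, -0.0171, 0.055]
tool_rot: [2.397, 2.026, 0.005]
ft_force: [5.8, -0.6, -3.9]
grip_width: 0.146
```

Run:
```python
from h import *
p,R,s=cur(); d=zoom('z8.png'); print(p,s['grip_width'],s['ft_force'])
```

```text
[ 0.48942883 -0.01712191  0.0550435 ] 0.14649308104590267 [ 5.75969249 -0.64801389 -3.92392269]
```

View pics/z8.png

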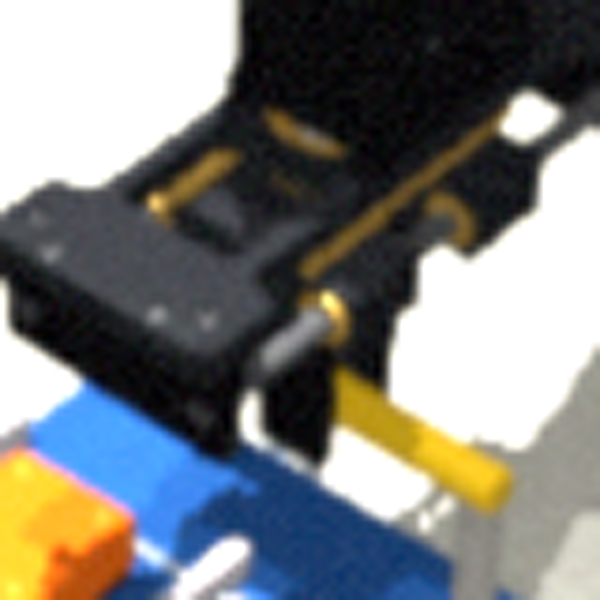

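>>> {"op": "carry_out", "data": {
  "rows": [
    {"offset": [0, 0.0025, 0], "rot": [0, 0, 0], "gripper": 0.0},
    {"offset": [0, 0.0009, -0.0041], "rot": [0, 0, 0], "gripper": 0.0},
    {"offset": [0, 0.001, -0.0041], "rot": [0, 0, 0], "gripper": 0.0},
    {"offset": [0, 0.001, -0.004], "rot": [0, 0, 0], "gripper": 0.0},
    {"offset": [0, 0.0012, -0.0041], "rot": [0, 0, 0], "gripper": 0.0},
    {"offset": [0, 0.0012, -0.004], "rot": [0, 0, 0], "gripper": 0.0},
    {"offset": [0, 0.0012, -0.004], "rot": [0, 0, 0], "gripper": 0.0},
    {"offset": [0, 0.0013, -0.004], "rot": [0, 0, 0], "gripper": 0.0},
    {"offset": [0, 0.0014, -0.0039], "rot": [0, 0, 0], "gripper": 0.0},
    {"offset": [0, 0, 0], "rot": [0, 0, 0], "gripper": 0.0}
  ]
}}

```text
time: 8.25
position: [0.4982, -0.0186, 0.0873]
tool_rot: [-2.398, -2.027, 0.003]
ft_force: [-6.6, 1.6, -4.2]
grip_width: 0.149
```

Run:
```python
from h import *
p,R,s=cur(); d=zoom('z9.png',200,130,200,200,1.8); print(p,s['grip_width'],s['ft_force'])
```

```text
[ 0.49818317 -0.01864309  0.08731892] 0.14916587768892997 [-6.55517112  1.60108874 -4.23800332]
```

View pics/z9.png

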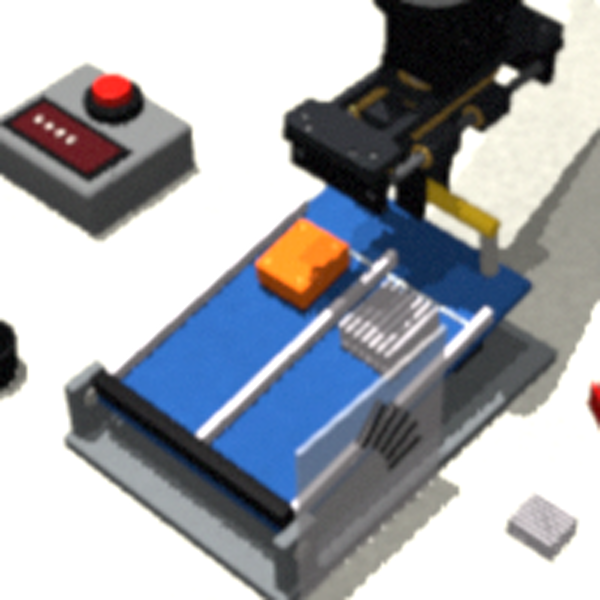

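>>> {"op": "carry_out", "data": {
  "rows": [
    {"offset": [0, 0.0007, -0.0039], "rot": [0, 0, 0], "gripper": 0.0},
    {"offset": [0, 0.0012, -0.0039], "rot": [0, 0, 0], "gripper": 0.0},
    {"offset": [0, 0.0016, -0.0039], "rot": [0, 0, 0], "gripper": 0.0},
    {"offset": [0, 0.0016, -0.0039], "rot": [0, 0, 0], "gripper": 0.0},
    {"offset": [0, 0.0018, -0.0038], "rot": [0, 0, 0], "gripper": 0.0},
    {"offset": [0, 0, 0], "rot": [0, 0, 0], "gripper": 0.0},
    {"offset": [0, 0, 0], "rot": [0, 0, 0], "gripper": 0.0}
  ]
}}

```text
time: 9.18
position: [0.506, -0.02, 0.107]
tool_rot: [2.399, 2.028, -0.001]
ft_force: [-4.7, 0.7, -4.9]
grip_width: 0.146
```

```bash
cat >> h.py <<'E'
def chk(fn):
    p,R,s=cur(); d=zoom(fn,200,130,200,200,1.8); print(s['time'],p,s['grip_width'],s['ft_force'])
    for k in range(60):
        pass
    z=p[2]-.055+.05; print('tilt from z',np.degrees(np.arcsin(z/.24026)-np.arctan2(.05,.235)))
    l,b=blob(d,*O);print('O',b[:1])
E
python3 -c "
from h import *
chk('z10.png')"
```

```text
9.175 [ 0.50599611 -0.01995168  0.10700364] 0.14607478727983478 [-4.74958036  0.69413807 -4.89413071]
tilt from z 13.111035424406735
O [(423, 1, [284, 199, 30, 26], [298.1, 211.5])]
```

View pics/z10.png

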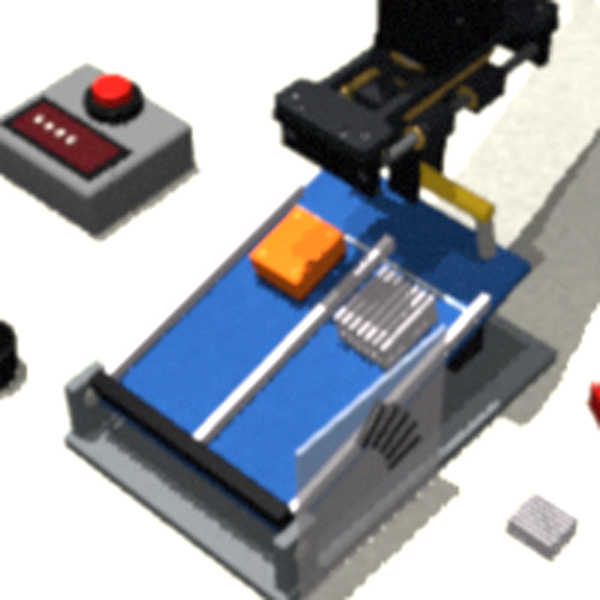

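>>> {"op": "carry_out", "data": {
  "rows": [
    {"offset": [0, 0.0016, -0.0038], "rot": [0, 0, 0], "gripper": 0.0},
    {"offset": [0, 0.0016, -0.0037], "rot": [0, 0, 0], "gripper": 0.0},
    {"offset": [0, 0, 0], "rot": [0, 0, 0], "gripper": 0.0},
    {"offset": [0, 0, 0], "rot": [0, 0, 0], "gripper": 0.0},
    {"offset": [0, 0, 0], "rot": [0, 0, 0], "gripper": 0.0},
    {"offset": [0, 0, 0], "rot": [0, 0, 0], "gripper": 0.0}
  ]
}}

```text
time: 9.98
position: [0.5096, -0.0206, 0.1145]
tool_rot: [2.399, 2.027, 0.001]
ft_force: [-4.6, 0.4, -0.5]
grip_width: 0.148
```

```bash
python3 -c "
from h import *
chk('z11.png')"
```

```text
9.975 [ 0.50955553 -0.02055878  0.11452114] 0.14806531715122936 [-4.63912914  0.40030902 -0.54882063]
tilt from z 15.107788380197153
O [(425, 2, [283, 198, 30, 26], [297.4, 210.3])]
```

View pics/z11.png

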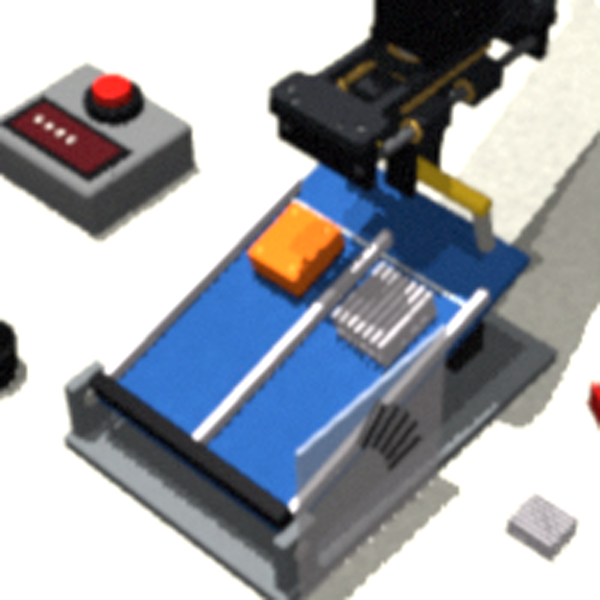

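Still holding at 15°. Going up 1.5–2° more (15→17).

>>> {"op": "carry_out", "data": {
  "rows": [
    {"offset": [0, 0.0018, -0.0037], "rot": [0, 0, 0], "gripper": 0.0},
    {"offset": [0, 0.0019, -0.0037], "rot": [0, 0, 0], "gripper": 0.0},
    {"offset": [0, 0, 0], "rot": [0, 0, 0], "gripper": 0.0},
    {"offset": [0, 0, 0], "rot": [0, 0, 0], "gripper": 0.0},
    {"offset": [0, 0, 0], "rot": [0, 0, 0], "gripper": 0.0},
    {"offset": [0, 0, 0], "rot": [0, 0, 0], "gripper": 0.0},
    {"offset": [0, 0, 0], "rot": [0, 0, 0], "gripper": 0.0}
  ]
}}

```text
time: 10.9
position: [0.5129, -0.0211, 0.1214]
tool_rot: [2.399, 2.028, 0.0]
ft_force: [-4.2, 1.4, -4.5]
grip_width: 0.149
```

```bash
python3 -c "
from h import *
chk('z12.png')"
```

```text
10.9 [ 0.51290233 -0.0211022   0.12141282] 0.14884535637791507 [-4.15834983  1.40660256 -4.49121293]
tilt from z 16.97010929553185
O [(432, 1, [282, 197, 30, 26], [296.6, 209.3])]
```

View pics/z12.png

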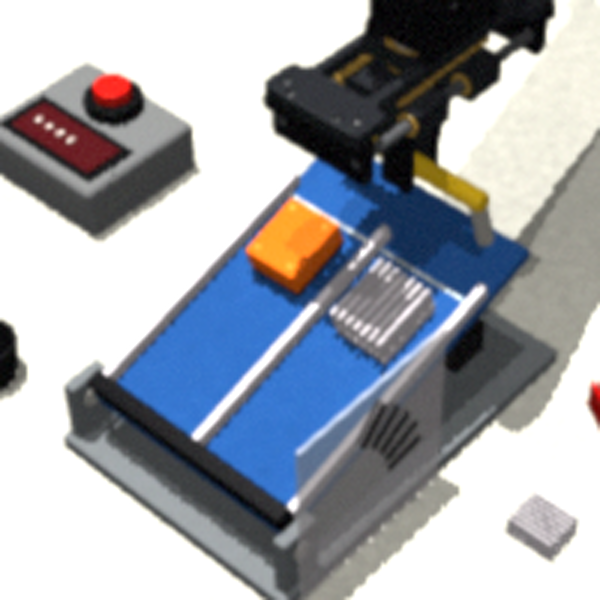

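>>> {"op": "carry_out", "data": {
  "rows": [
    {"offset": [0, 0.0018, -0.0037], "rot": [0, 0, 0], "gripper": 0.0},
    {"offset": [0, 0.0019, -0.0036], "rot": [0, 0, 0], "gripper": 0.0},
    {"offset": [0, 0, 0], "rot": [0, 0, 0], "gripper": 0.0},
    {"offset": [0, 0, 0], "rot": [0, 0, 0], "gripper": 0.0},
    {"offset": [0, 0, 0], "rot": [0, 0, 0], "gripper": 0.0},
    {"offset": [0, 0, 0], "rot": [0, 0, 0], "gripper": 0.0},
    {"offset": [0, 0, 0], "rot": [0, 0, 0], "gripper": 0.0}
  ]
}}

```text
time: 11.82
position: [0.517, -0.0217, 0.1289]
tool_rot: [2.399, 2.027, 0.001]
ft_force: [0.1, -0.1, -5.8]
grip_width: 0.149
```

```bash
python3 -c "
from h import *
chk('z13.png')"
```

```text
11.825 [ 0.51697841 -0.02173239  0.12887021] 0.14865221002924472 [ 0.08148875 -0.07784461 -5.79110841]
tilt from z 19.023905479259437
O [(439, 1, [281, 195, 31, 27], [295.7, 208.2])]
```

View pics/z13.png

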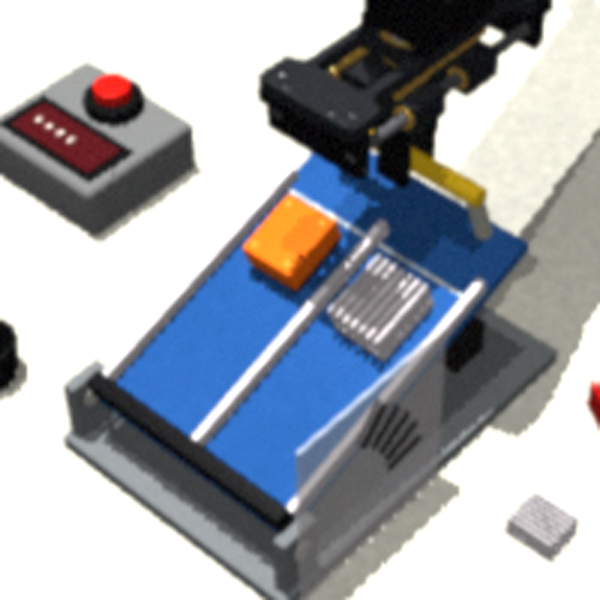

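19°: the sink is still up. On to 21°.

>>> {"op": "carry_out", "data": {
  "rows": [
    {"offset": [0, 0.0022, -0.0036], "rot": [0, 0, 0], "gripper": 0.0},
    {"offset": [0, 0.0022, -0.0035], "rot": [0, 0, 0], "gripper": 0.0},
    {"offset": [0, 0, 0], "rot": [0, 0, 0], "gripper": 0.0},
    {"offset": [0, 0, 0], "rot": [0, 0, 0], "gripper": 0.0},
    {"offset": [0, 0, 0], "rot": [0, 0, 0], "gripper": 0.0},
    {"offset": [0, 0, 0], "rot": [0, 0, 0], "gripper": 0.0},
    {"offset": [0, 0, 0], "rot": [0, 0, 0], "gripper": 0.0}
  ]
}}

```text
time: 12.75
position: [0.521, -0.0225, 0.1358]
tool_rot: [2.399, 2.028, 0.001]
ft_force: [2.4, 1.1, -9.0]
grip_width: 0.15
```

```bash
python3 -c "
from h import *
chk('z14.png')"
```

```text
12.75 [ 0.52096428 -0.02245828  0.1357574 ] 0.15021232276155974 [ 2.39171125  1.1105145  -8.97853577]
tilt from z 20.960782249435542
O [(453, 1, [281, 194, 30, 27], [294.9, 207.1])]
```

View pics/z14.png

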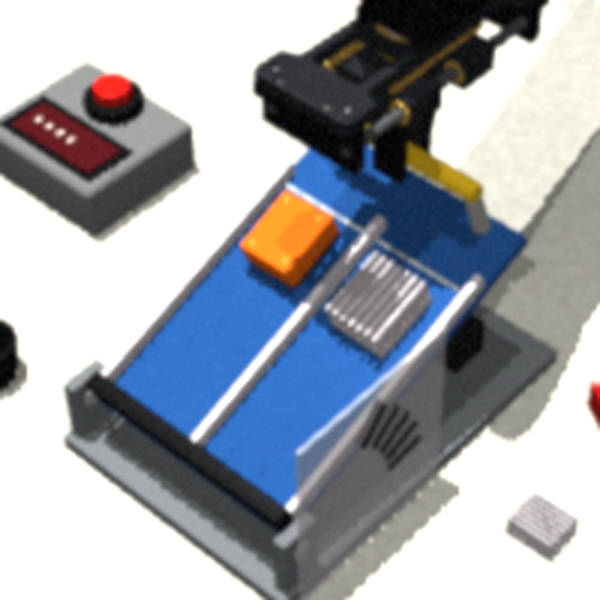

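>>> {"op": "carry_out", "data": {
  "rows": [
    {"offset": [0, 0.0026, -0.0035], "rot": [0, 0, 0], "gripper": 0.0},
    {"offset": [0, 0.0026, -0.0034], "rot": [0, 0, 0], "gripper": 0.0},
    {"offset": [0, 0, 0], "rot": [0, 0, 0], "gripper": 0.0},
    {"offset": [0, 0, 0], "rot": [0, 0, 0], "gripper": 0.0},
    {"offset": [0, 0, 0], "rot": [0, 0, 0], "gripper": 0.0},
    {"offset": [0, 0, 0], "rot": [0, 0, 0], "gripper": 0.0},
    {"offset": [0, 0, 0], "rot": [0, 0, 0], "gripper": 0.0}
  ]
}}

```text
time: 13.68
position: [0.5254, -0.0232, 0.1428]
tool_rot: [-2.399, -2.028, 0.001]
ft_force: [-6.2, 0.3, -3.0]
grip_width: 0.146
```

```bash
python3 -c "
from h import *
chk('z15.png')"
```

```text
13.675 [ 0.52535346 -0.02318803  0.14282187] 0.14643781564746244 [-6.16433588  0.30287189 -3.01229643]
tilt from z 22.99271128569654
O [(456, 1, [280, 193, 30, 28], [293.9, 206.2])]
```

View pics/z15.png

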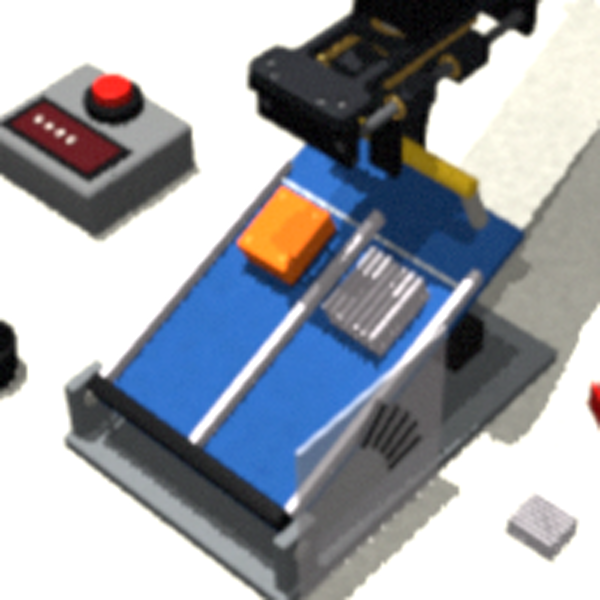

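23°: holding. On to 25°.

>>> {"op": "carry_out", "data": {
  "rows": [
    {"offset": [0, 0.0022, -0.0034], "rot": [0, 0, 0], "gripper": 0.0},
    {"offset": [0, 0.0023, -0.0034], "rot": [0, 0, 0], "gripper": 0.0},
    {"offset": [0, 0, 0], "rot": [0, 0, 0], "gripper": 0.0},
    {"offset": [0, 0, 0], "rot": [0, 0, 0], "gripper": 0.0},
    {"offset": [0, 0, 0], "rot": [0, 0, 0], "gripper": 0.0},
    {"offset": [0, 0, 0], "rot": [0, 0, 0], "gripper": 0.0},
    {"offset": [0, 0, 0], "rot": [0, 0, 0], "gripper": 0.0},
    {"offset": [0, 0, 0], "rot": [0, 0, 0], "gripper": 0.0}
  ]
}}

```text
time: 14.72
position: [0.5298, -0.0239, 0.1494]
tool_rot: [-2.399, -2.028, 0.001]
ft_force: [-5.2, 2.0, -4.5]
grip_width: 0.146
```

```bash
python3 -c "
from h import *
chk('z16.png')"
```

```text
14.725 [ 0.52980691 -0.02391999  0.14941359] 0.14568754872167566 [-5.19227757  2.01069396 -4.52668581]
tilt from z 24.93524316176938
O [(464, 1, [279, 192, 30, 28], [292.9, 205.3])]
```

View pics/z16.png

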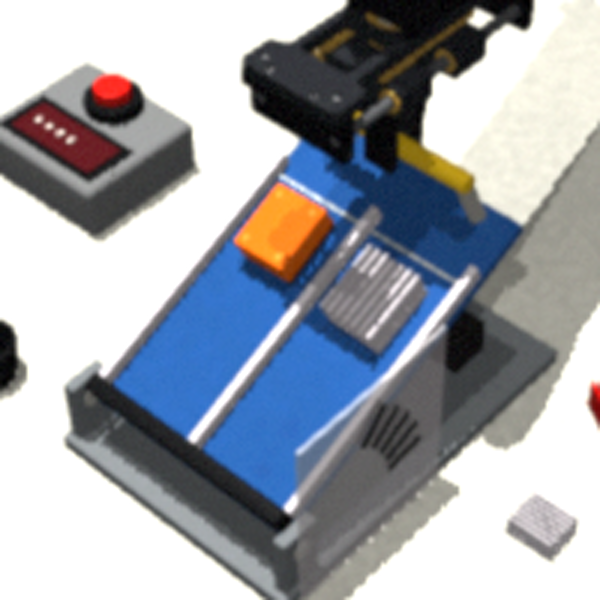

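>>> {"op": "carry_out", "data": {
  "rows": [
    {"offset": [0, 0.0024, -0.0033], "rot": [0, 0, 0], "gripper": 0.0},
    {"offset": [0, 0.0012, -0.0017], "rot": [0, 0, 0], "gripper": 0.0},
    {"offset": [0, 0, 0], "rot": [0, 0, 0], "gripper": 0.0},
    {"offset": [0, 0, 0], "rot": [0, 0, 0], "gripper": 0.0},
    {"offset": [0, 0, 0], "rot": [0, 0, 0], "gripper": 0.0},
    {"offset": [0, 0, 0], "rot": [0, 0, 0], "gripper": 0.0},
    {"offset": [0, 0, 0], "rot": [0, 0, 0], "gripper": 0.0},
    {"offset": [0, 0, 0], "rot": [0, 0, 0], "gripper": 0.0}
  ]
}}

```text
time: 15.78
position: [0.5333, -0.0245, 0.1543]
tool_rot: [-2.399, -2.027, 0.002]
ft_force: [-5.7, 1.7, -5.7]
grip_width: 0.147
```

```bash
python3 -c "
from h import *
chk('z17.png')"
```

```text
15.775 [ 0.53331464 -0.02449429  0.15428253] 0.14659324011945016 [-5.72319622  1.74633933 -5.69297891]
tilt from z 26.40238676051237
O [(470, 1, [278, 191, 30, 28], [292.0, 204.7])]
```

View pics/z17.png

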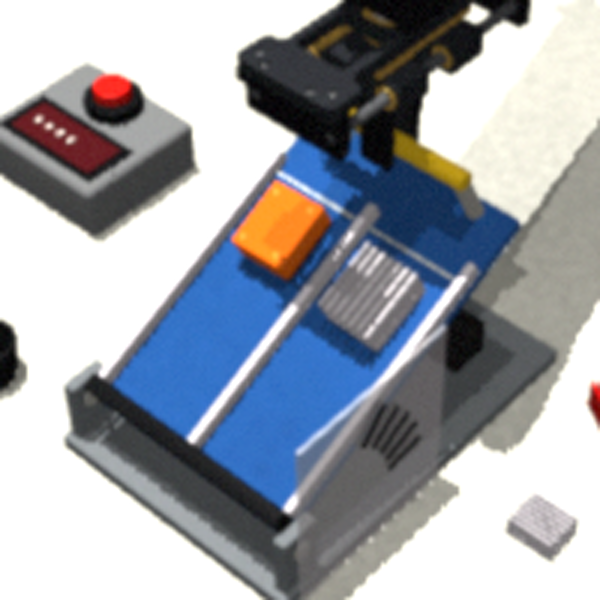

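>>> {"op": "carry_out", "data": {
  "rows": [
    {"offset": [0, 0.0012, -0.0017], "rot": [0, 0, 0], "gripper": 0.0},
    {"offset": [0, 0.0012, -0.0017], "rot": [0, 0, 0], "gripper": 0.0},
    {"offset": [0, 0, 0], "rot": [0, 0, 0], "gripper": 0.0},
    {"offset": [0, 0, 0], "rot": [0, 0, 0], "gripper": 0.0},
    {"offset": [0, 0, 0], "rot": [0, 0, 0], "gripper": 0.0},
    {"offset": [0, 0, 0], "rot": [0, 0, 0], "gripper": 0.0},
    {"offset": [0, 0, 0], "rot": [0, 0, 0], "gripper": 0.0},
    {"offset": [0, 0, 0], "rot": [0, 0, 0], "gripper": 0.0}
  ]
}}

```text
time: 16.82
position: [0.5359, -0.0249, 0.1577]
tool_rot: [-2.399, -2.028, 0.001]
ft_force: [-5.9, 1.7, -5.8]
grip_width: 0.145
```

```bash
python3 -c "
from h import *
chk('z18.png')"
```

```text
16.825 [ 0.53586338 -0.02490197  0.15771441] 0.14536923620592945 [-5.90221734  1.69491511 -5.84392252]
tilt from z 27.454614728335073
O [(471, 1, [277, 190, 30, 29], [291.5, 204.3])]
```

View pics/z18.png

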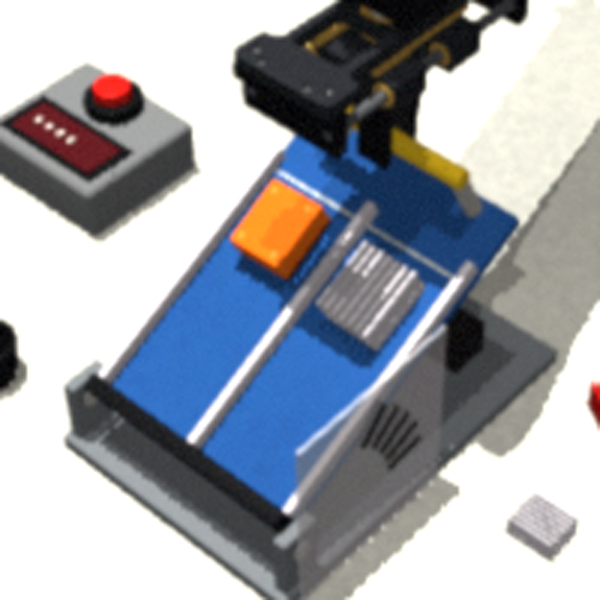

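>>> {"op": "carry_out", "data": {
  "rows": [
    {"offset": [0, 0.0013, -0.0016], "rot": [0, 0, 0], "gripper": 0.0},
    {"offset": [0, 0.0013, -0.0016], "rot": [0, 0, 0], "gripper": 0.0},
    {"offset": [0, 0, 0], "rot": [0, 0, 0], "gripper": 0.0},
    {"offset": [0, 0, 0], "rot": [0, 0, 0], "gripper": 0.0},
    {"offset": [0, 0, 0], "rot": [0, 0, 0], "gripper": 0.0},
    {"offset": [0, 0, 0], "rot": [0, 0, 0], "gripper": 0.0},
    {"offset": [0, 0, 0], "rot": [0, 0, 0], "gripper": 0.0},
    {"offset": [0, 0, 0], "rot": [0, 0, 0], "gripper": 0.0}
  ]
}}

```text
time: 17.88
position: [0.5383, -0.0254, 0.1609]
tool_rot: [-2.399, -2.028, 0.001]
ft_force: [-5.4, 1.8, -5.6]
grip_width: 0.149
```

```bash
python3 -c "
from h import *
chk('z19.png')"
```

```text
17.875 [ 0.53832855 -0.02535377  0.16092736] 0.14855993589513514 [-5.38067544  1.75675539 -5.58254096]
tilt from z 28.454337355901263
O [(473, 1, [277, 190, 30, 29], [291.0, 203.9])]
```

View pics/z19.png

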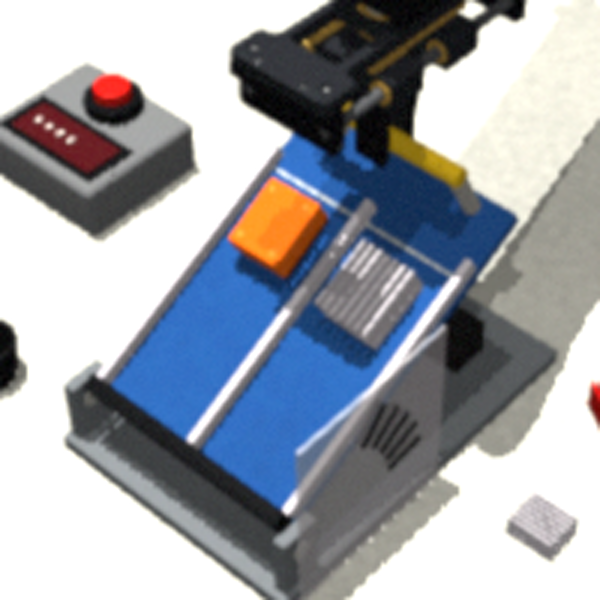

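```bash
cat >> h.py <<'E'
YAW=np.radians(-9.6);XB=np.array([np.cos(YAW),np.sin(YAW),0]);YB=np.array([-np.sin(YAW),np.cos(YAW),0]);ZB=np.array([0,0,1.])
BAR0=np.array([.488,-.0165,.095]);H=BAR0+.235*XB-.05*ZB
def pt(v,th):
    t=np.radians(th); x,y,z=v[0]-.235,v[1],v[2]+.05
    return H+XB*(x*np.cos(t)+z*np.sin(t))+YB*y+ZB*(-x*np.sin(t)+z*np.cos(t))
E
python3 - <<'E'
from h import *
d0=cams.get_image('scene'); im0=cv2.imread('pics/scene0.png')[:,:,::-1]
for nm,im in(('flat',im0),('now',d0['img'])):
    d=dict(d0);d['img']=im; l,b=blob(d,*Y); p=np.argwhere(l==b[0][1]); xs=p[:,1]; print(nm,b[0],p[xs>=xs.max()-1].mean(0)[::-1], 'O',blob(d,*O)[1][0])
for th in(0,20,22,24,26,28,29,30): print(th,proj(d0,[pt([0,.06,.0],th)])[0].round(1),proj(d0,[pt([.08,-.04,-.021],th)])[0].round(1))
E
```

```text
flat (320, 1, [319, 186, 49, 31], [343.2, 201.4]) [366.42857143 213.71428571] O (367, 1, [288, 210, 29, 23], [301.7, 221.0])
now (80, 3, [341, 179, 14, 12], [346.8, 184.9]) [353.4 186.8] O (474, 1, [277, 190, 30, 29], [291.0, 203.9])
0 [366.2 215.3] [302.  220.3]
20 [358.7 194.4] [294.9 206.8]
22 [357.3 192.9] [293.8 205.8]
24 [355.9 191.4] [292.7 204.9]
26 [354.4 190.1] [291.4 204. ]
28 [352.7 188.8] [290.2 203.3]
29 [351.9 188.3] [289.5 202.9]
30 [351.  187.7] [288.8 202.6]
```

The images put the tilt nearer 27°, so I'll continue in small steps.

>>> {"op": "carry_out", "data": {
  "rows": [
    {"offset": [0, 0.0013, -0.0016], "rot": [0, 0, 0], "gripper": 0.0},
    {"offset": [0, 0.0013, -0.0016], "rot": [0, 0, 0], "gripper": 0.0},
    {"offset": [0, 0, 0], "rot": [0, 0, 0], "gripper": 0.0},
    {"offset": [0, 0, 0], "rot": [0, 0, 0], "gripper": 0.0},
    {"offset": [0, 0, 0], "rot": [0, 0, 0], "gripper": 0.0},
    {"offset": [0, 0, 0], "rot": [0, 0, 0], "gripper": 0.0},
    {"offset": [0, 0, 0], "rot": [0, 0, 0], "gripper": 0.0},
    {"offset": [0, 0, 0], "rot": [0, 0, 0], "gripper": 0.0}
  ]
}}

```text
time: 18.98
position: [0.5409, -0.0257, 0.1642]
tool_rot: [-2.399, -2.028, 0.001]
ft_force: [-5.6, 1.7, -5.7]
grip_width: 0.147
```

```bash
python3 -c "
from h import *
chk('z20.png')"
```

```text
18.975 [ 0.54086178 -0.02573139  0.16415779] 0.14676960787757162 [-5.57365848  1.70739934 -5.70005002]
tilt from z 29.474734841850044
O [(481, 1, [276, 189, 30, 29], [290.3, 203.5])]
```

View pics/z20.png

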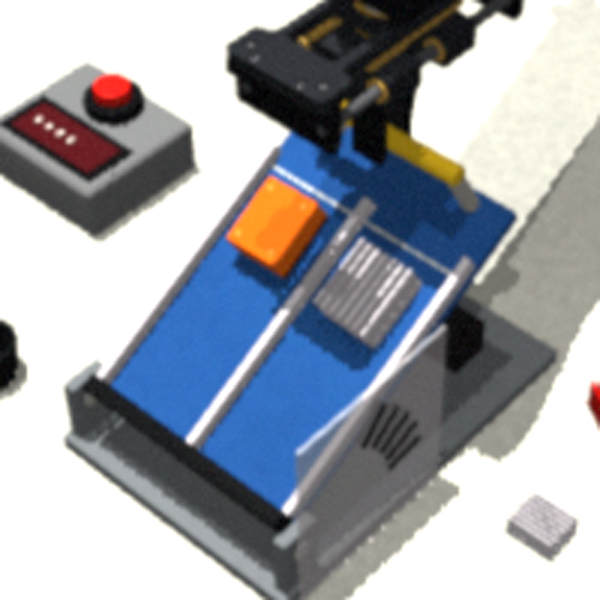

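>>> {"op": "carry_out", "data": {
  "rows": [
    {"offset": [0, 0.0014, -0.0016], "rot": [0, 0, 0], "gripper": 0.0},
    {"offset": [0, 0.0013, -0.0015], "rot": [0, 0, 0], "gripper": 0.0},
    {"offset": [0, 0, 0], "rot": [0, 0, 0], "gripper": 0.0},
    {"offset": [0, 0, 0], "rot": [0, 0, 0], "gripper": 0.0},
    {"offset": [0, 0, 0], "rot": [0, 0, 0], "gripper": 0.0},
    {"offset": [0, 0, 0], "rot": [0, 0, 0], "gripper": 0.0},
    {"offset": [0, 0, 0], "rot": [0, 0, 0], "gripper": 0.0},
    {"offset": [0, 0, 0], "rot": [0, 0, 0], "gripper": 0.0}
  ]
}}

```text
time: 20.02
position: [0.5434, -0.0262, 0.1671]
tool_rot: [-2.398, -2.027, 0.002]
ft_force: [-6.0, 1.5, -5.8]
grip_width: 0.147
```

```bash
python3 -c "
from h import *
chk('z21.png')
d=snap('top','top21.png');i=d['img'][150:330,270:410,::-1]
cv2.imwrite('pics/t21.png',cv2.resize(i,None,fx=3.3,fy=3.3,interpolation=cv2.INTER_CUBIC))"
```

```text
20.025 [ 0.5434002  -0.02617181  0.16712446] 0.14746796735296058 [-5.97847831  1.47146859 -5.84037557]
tilt from z 30.426177166869685
O [(482, 2, [276, 189, 29, 29], [289.7, 203.2])]
```

View pics/z21.png

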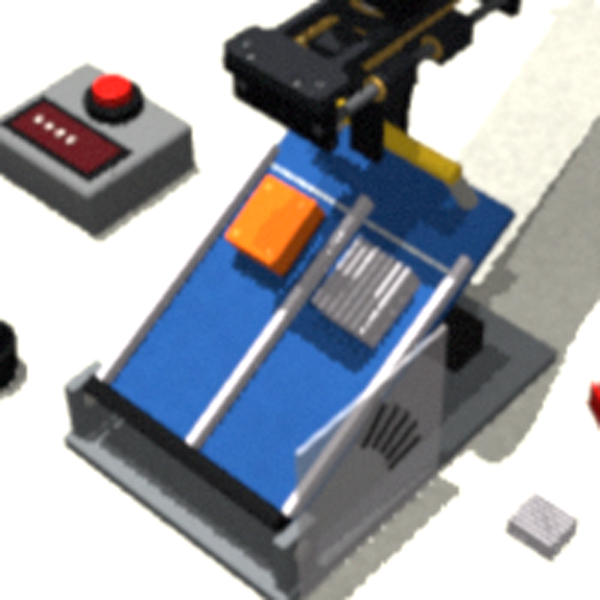

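View pics/t21.png

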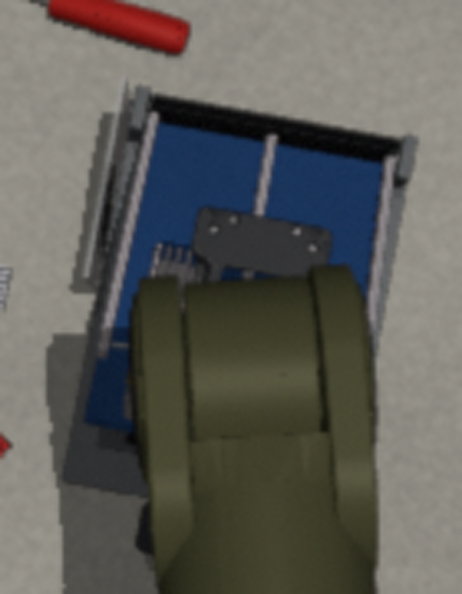

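>>> {"op": "carry_out", "data": {
  "rows": [
    {"offset": [0, 0.0014, -0.0015], "rot": [0, 0, 0], "gripper": 0.0},
    {"offset": [0, 0.0014, -0.0016], "rot": [0, 0, 0], "gripper": 0.0},
    {"offset": [0, 0, 0], "rot": [0, 0, 0], "gripper": 0.0},
    {"offset": [0, 0, 0], "rot": [0, 0, 0], "gripper": 0.0},
    {"offset": [0, 0, 0], "rot": [0, 0, 0], "gripper": 0.0},
    {"offset": [0, 0, 0], "rot": [0, 0, 0], "gripper": 0.0},
    {"offset": [0, 0, 0], "rot": [0, 0, 0], "gripper": 0.0},
    {"offset": [0, 0, 0], "rot": [0, 0, 0], "gripper": 0.0}
  ]
}}

```text
time: 21.12
position: [0.5461, -0.0266, 0.1703]
tool_rot: [-2.398, -2.027, 0.002]
ft_force: [-6.2, 1.5, -4.9]
grip_width: 0.147
```

```bash
python3 -c "
from h import *
chk('z22.png')"
```

```text
21.125 [ 0.54609969 -0.02664006  0.17033622] 0.14702516327444073 [-6.1750183   1.51989419 -4.88022866]
tilt from z 31.47279255984696
O [(482, 1, [275, 188, 29, 30], [289.0, 202.9])]
```

View pics/z22.png

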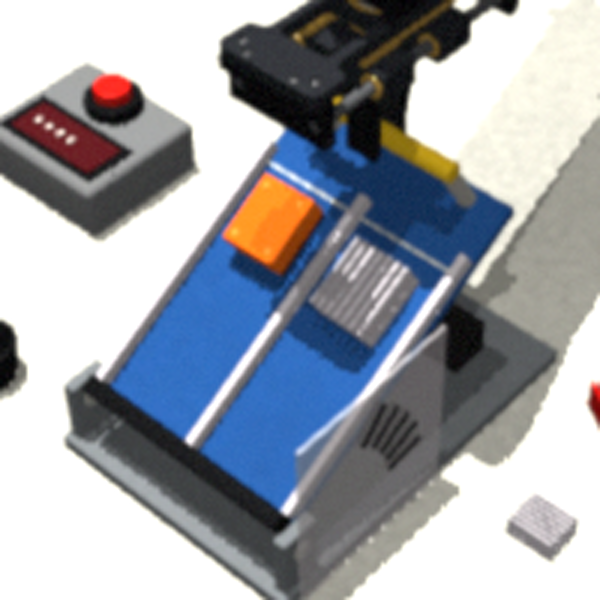

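Run:
```python
from h import *
d=cams.get_image('scene')
def fit(uv0,z,uv1,n):
    X=atz(d,uv0,z); v=X-BAR0; v=np.array([v@XB,v@YB,v[2]])
    best=min((np.linalg.norm(proj(d,[pt(v,t)])[0]-uv1),t) for t in np.arange(20,45,.25)); print(n,v.round(3),best)
fit((331.8,224.5),.057,(320.7,198.3),'crib')
fit((362.1,243.3),.057,(353.3,217.3),'rrib')
fit((375.8,235.2),.05,(370.3,200.7),'corner')
```

```text
crib [ 0.036  0.002 -0.038] (np.float64(1.469107388000084), np.float64(30.25))
rrib [ 0.036  0.081 -0.038] (np.float64(1.1271131606050235), np.float64(30.5))
corner [-0.006  0.084 -0.045] (np.float64(0.6138860207662985), np.float64(29.75))
```

Run:
```python
from h import *
d=cams.get_image('scene')
X=atz(d,(329.7,240),.074); v=X-BAR0; print([v@XB,v@YB])
q=[]
for x in(.075,.08,.085,.09,.1,.12): print(x,[((proj(d,[pt([x+a,.04+b,-.021],30.2)])[0]-[200,130])*3).round().tolist() for a,b in((0,0),(-.025,-.021),(.025,-.021),(.025,.021),(-.025,.021))])
i=d['img'][195:255,295:355,::-1].astype(float)*1.8
cv2.imwrite('pics/z23.png',cv2.resize(np.clip(i,0,255).astype(np.uint8),(600,600),interpolation=cv2.INTER_CUBIC))
```

```text
[np.float64(0.0840093219359725), np.float64(0.03715553259581817)]
0.075 [[366.0, 271.0], [364.0, 222.0], [317.0, 288.0], [369.0, 321.0], [416.0, 254.0]]
0.08 [[362.0, 278.0], [359.0, 229.0], [312.0, 295.0], [364.0, 328.0], [411.0, 261.0]]
0.085 [[357.0, 284.0], [355.0, 235.0], [308.0, 301.0], [359.0, 335.0], [407.0, 267.0]]
0.09 [[352.0, 291.0], [350.0, 242.0], [303.0, 308.0], [354.0, 342.0], [402.0, 274.0]]
0.1 [[343.0, 304.0], [341.0, 255.0], [293.0, 321.0], [345.0, 355.0], [392.0, 288.0]]
0.12 [[324.0, 331.0], [322.0, 281.0], [274.0, 348.0], [326.0, 382.0], [373.0, 315.0]]
```

View pics/z23.png

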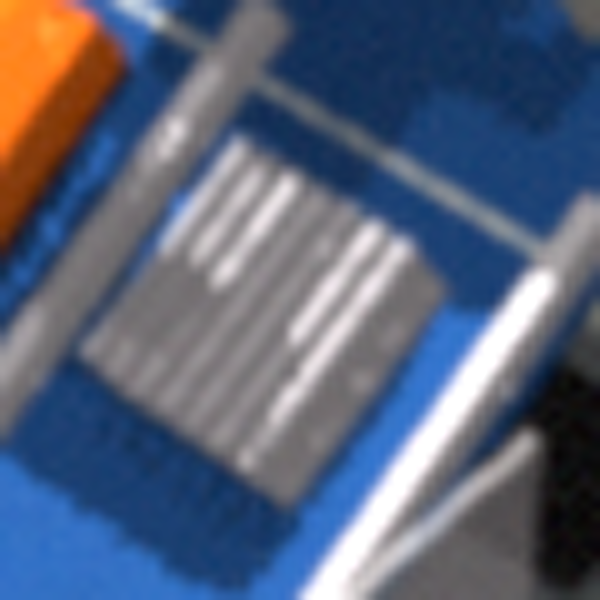

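>>> {"op": "carry_out", "data": {
  "rows": [
    {"offset": [0, 0.0014, -0.0015], "rot": [0, 0, 0], "gripper": 0.0},
    {"offset": [0, 0.0014, -0.0015], "rot": [0, 0, 0], "gripper": 0.0},
    {"offset": [0, 0, 0], "rot": [0, 0, 0], "gripper": 0.0},
    {"offset": [0, 0, 0], "rot": [0, 0, 0], "gripper": 0.0},
    {"offset": [0, 0, 0], "rot": [0, 0, 0], "gripper": 0.0},
    {"offset": [0, 0, 0], "rot": [0, 0, 0], "gripper": 0.0},
    {"offset": [0, 0, 0], "rot": [0, 0, 0], "gripper": 0.0},
    {"offset": [0, 0, 0], "rot": [0, 0, 0], "gripper": 0.0}
  ]
}}

```text
time: 22.28
position: [0.5488, -0.0271, 0.1734]
tool_rot: [-2.398, -2.027, 0.002]
ft_force: [-6.7, 2.0, -4.8]
grip_width: 0.147
```

```bash
python3 -c "
from h import *
chk('z24.png')"
```

```text
22.275 [ 0.54879861 -0.02707097  0.1733873 ] 0.14679059990278942 [-6.68762916  1.95419187 -4.76009166]
tilt from z 32.48412256102648
O [(489, 1, [274, 188, 30, 30], [288.4, 202.5])]
```

View pics/z24.png

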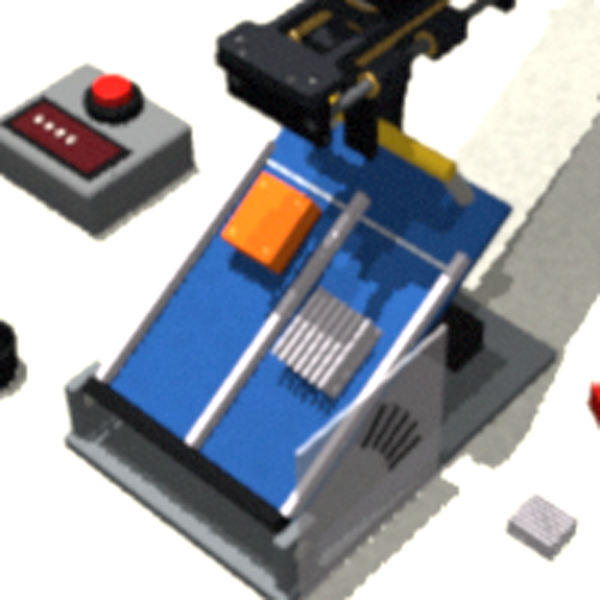

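It's slipping now; I'll hold and watch.

>>> {"op": "carry_out", "data": {
  "rows": [
    {"offset": [0, 0, 0], "rot": [0, 0, 0], "gripper": 0.0},
    {"offset": [0, 0, 0], "rot": [0, 0, 0], "gripper": 0.0},
    {"offset": [0, 0, 0], "rot": [0, 0, 0], "gripper": 0.0},
    {"offset": [0, 0, 0], "rot": [0, 0, 0], "gripper": 0.0},
    {"offset": [0, 0, 0], "rot": [0, 0, 0], "gripper": 0.0},
    {"offset": [0, 0, 0], "rot": [0, 0, 0], "gripper": 0.0}
  ]
}}

```text
time: 23.08
position: [0.5488, -0.0271, 0.1734]
tool_rot: [-2.398, -2.027, 0.002]
ft_force: [-5.8, 1.6, -5.2]
grip_width: 0.145
```

```bash
python3 -c "
from h import *
chk('z25.png')"
```

```text
23.075 [ 0.54878602 -0.02707143  0.17340377] 0.14463463747635166 [-5.799338    1.64458447 -5.18501161]
tilt from z 32.48962691858697
O [(488, 1, [274, 188, 30, 30], [288.4, 202.5])]
```

View pics/z25.png

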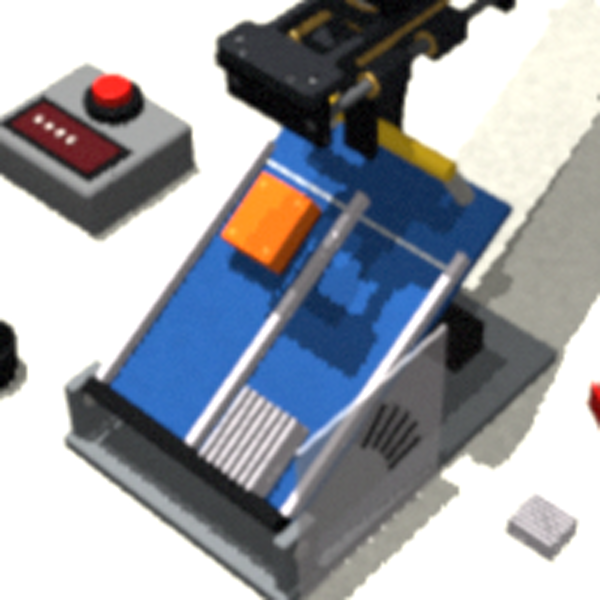

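>>> {"op": "carry_out", "data": {
  "rows": [
    {"offset": [0, -0.0012, 0], "rot": [0, 0, 0], "gripper": 0.0},
    {"offset": [0, 0, 0], "rot": [0, 0, 0], "gripper": 0.0}
  ]
}}

```text
time: 23.38
position: [0.5489, -0.0271, 0.1734]
tool_rot: [2.399, 2.028, 0.001]
ft_force: [-1.4, 1.3, -7.6]
grip_width: 0.147
```

Run:
```python
from h import *
chk('z26.png'); d=cams.get_image('scene')
for x in(.19,.194,.198): print(x,[((proj(d,[pt([x+a,.04+b,-.021],31.5)])[0]-[240,240])*7.5).round().tolist() for a,b in((-.025,-.021),(.025,-.021),(.025,.021),(-.025,.021))])
zoom('z27.png',240,240,80,80,1.8)
```

```text
23.375 [ 0.54887913 -0.02706219  0.17344187] 0.14749615651243297 [-1.36727264  1.25922662 -7.5556591 ]
tilt from z 32.50236758480735
O [(489, 1, [274, 188, 30, 30], [288.4, 202.5])]
0.19 [[335.0, 112.0], [217.0, 282.0], [342.0, 373.0], [462.0, 200.0]]
0.194 [[325.0, 125.0], [207.0, 295.0], [332.0, 387.0], [452.0, 214.0]]
0.198 [[316.0, 139.0], [198.0, 309.0], [323.0, 401.0], [443.0, 227.0]]
```

View pics/z27.png

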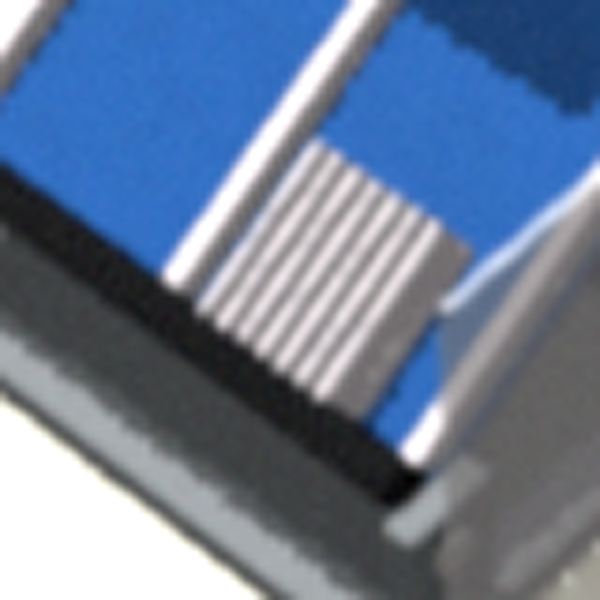

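>>> {"op": "carry_out", "data": {
  "rows": [
    {"offset": [0, -0.0003, 0.001], "rot": [0, 0, 0], "gripper": 0.0},
    {"offset": [0, 0, 0], "rot": [0, 0, 0], "gripper": 0.2},
    {"offset": [0, 0, 0], "rot": [0, 0, 0], "gripper": 0.3},
    {"offset": [0, 0, 0], "rot": [0, 0, 0], "gripper": 0.4},
    {"offset": [0, 0, 0], "rot": [0, 0, 0], "gripper": 0.4},
    {"offset": [0, 0, 0], "rot": [0, 0, 0], "gripper": 0.4}
  ]
}}

```text
time: 24.28
position: [0.5482, -0.0271, 0.1724]
tool_rot: [2.399, 2.028, 0.0]
ft_force: [-0.3, -0.1, 1.2]
grip_width: 0.392
```

Run:
```python
from h import *
chk('z28.png')
```

```text
24.275 [ 0.5481955  -0.02711672  0.1724198 ] 0.39230613585878116 [-0.33468255 -0.13606389  1.19325539]
tilt from z 32.16155610214917
O [(481, 2, [274, 188, 28, 30], [288.2, 202.6])]
```

View pics/z28.png

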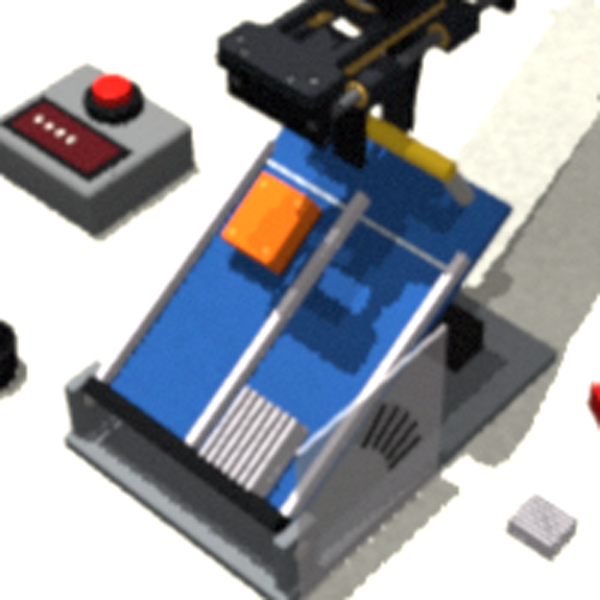

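>>> {"op": "carry_out", "data": {
  "rows": [
    {"offset": [0, 0, -0.008], "rot": [0, 0, 0], "gripper": 0.4},
    {"offset": [0, 0, -0.015], "rot": [0, 0, 0], "gripper": 0.4},
    {"offset": [0, 0, -0.02], "rot": [0, 0, 0], "gripper": 0.4},
    {"offset": [0, 0, -0.02], "rot": [0, 0, 0], "gripper": 0.4},
    {"offset": [0, 0, -0.02], "rot": [0, 0, 0], "gripper": 0.4},
    {"offset": [0, 0, 0], "rot": [0, 0, 0], "gripper": 0.4}
  ]
}}

```text
time: 25.08
position: [0.5494, -0.0268, 0.2579]
tool_rot: [2.397, 2.026, 0.005]
ft_force: [0.3, -0.3, -0.1]
grip_width: 0.402
```

Run:
```python
from h import *
chk('z29.png')
d=cams.get_image('scene')
p,R,s=cur(); psi0=np.degrees(np.arctan2(R[1,1],R[0,1])); print(psi0)
T=np.array([.4828,.2978,.17]); N=10
r0,a0=np.hypot(*p[:2]),np.arctan2(p[1],p[0]); r1,a1=np.hypot(*T[:2]),np.arctan2(T[1],T[0]);t=[]
for k in range(1,N+1):
    f=k/N; r=r0+(r1-r0)*f;a=a0+(a1-a0)*f; zz=p[2] if k<=6 else p[2]+(T[2]-p[2])*(k-6)/4
    t.append(([r*np.cos(a),r*np.sin(a),zz],yawR(psi0+(25-psi0)*f)))
plan(p,R,t,0.0,3)
```

```text
25.075 [ 0.54937749 -0.02683362  0.25786569] 0.4017912901251294 [ 0.32452805 -0.33233653 -0.07859476]
tilt from z nan
O [(486, 1, [274, 188, 30, 30], [288.3, 202.5])]
-9.585099247939258
[{"offset": [0.033, -0.003, 0.0], "rot": [0.0, 0.0, -3.5], "gripper": 0.0}, {"offset": [0.033, -0.003, 0.0], "rot": [0.0, 0.0, -3.4], "gripper": 0.0}, {"offset": [0.033, -0.003, 0.0], "rot": [0.0, 0.0, -3.5], "gripper": 0.0}, {"offset": [0.034, -0.003, 0.0], "rot": [0.0, 0.0, -3.4], "gripper": 0.0}, {"offset": [0.033, -0.003, 0.0], "rot": [0.0, 0.0, -3.5], "gripper": 0.0}, {"offset": [0.034, -0.003, 0.0], "rot": [0.0, 0.0, -3.5], "gripper": 0.0}, {"offset": [0.033, -0.004, 0.021], "rot": [0.0, 0.0, -3.4], "gripper": 0.0}, {"offset": [0.034, -0.003, 0.022], "rot": [0.0, 0.0, -3.5], "gripper": 0.0}, {"offset": [0.034, -0.003, 0.021], "rot": [0.0, 0.0, -3.4], "gripper": 0.0}, {"offset": [0.034, -0.003, 0.021], "rot": [0.0, 0.0, -3.5], "gripper": 0.0}]
[0.4827 0.2978 0.1703]h.py:41: RuntimeWarning: invalid value encountered in arcsin
  z=p[2]-.055+.05; print('tilt from z',np.degrees(np.arcsin(z/.24026)-np.arctan2(.05,.235)))
```

View pics/z29.png

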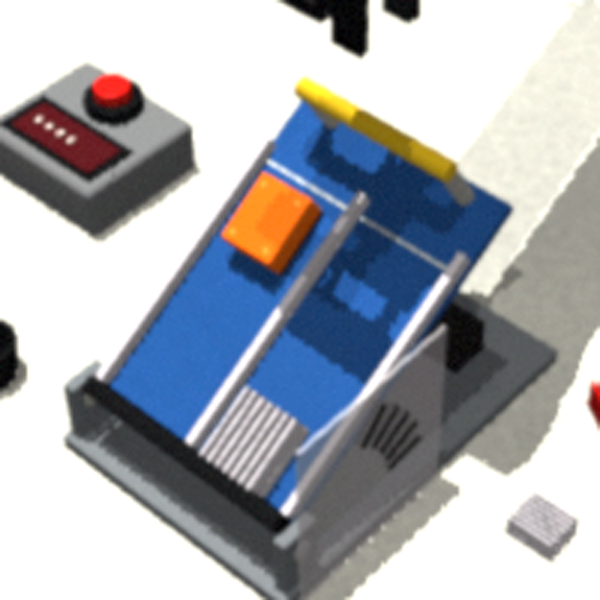

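The bar is free and the plate stands. The sink is at the stop and the module hasn't moved. Now to the green button.

>>> {"op": "carry_out", "data": {
  "rows": [
    {"offset": [0.033, -0.003, 0.0], "rot": [0.0, 0.0, -3.5], "gripper": 0.0},
    {"offset": [0.033, -0.003, 0.0], "rot": [0.0, 0.0, -3.4], "gripper": 0.0},
    {"offset": [0.033, -0.003, 0.0], "rot": [0.0, 0.0, -3.5], "gripper": 0.0},
    {"offset": [0.034, -0.003, 0.0], "rot": [0.0, 0.0, -3.4], "gripper": 0.0},
    {"offset": [0.033, -0.003, 0.0], "rot": [0.0, 0.0, -3.5], "gripper": 0.0},
    {"offset": [0.034, -0.003, 0.0], "rot": [0.0, 0.0, -3.5], "gripper": 0.0},
    {"offset": [0.033, -0.004, 0.021], "rot": [0.0, 0.0, -3.4], "gripper": 0.0},
    {"offset": [0.034, -0.003, 0.022], "rot": [0.0, 0.0, -3.5], "gripper": 0.0},
    {"offset": [0.034, -0.003, 0.021], "rot": [0.0, 0.0, -3.4], "gripper": 0.0},
    {"offset": [0.034, -0.003, 0.021], "rot": [0.0, 0.0, -3.5], "gripper": 0.0}
  ]
}}

```text
time: 26.42
position: [0.4805, 0.3011, 0.1695]
tool_rot: [-1.679, -2.654, -0.0]
ft_force: [0.2, 0.2, -0.5]
grip_width: 0.005
```

>>> {"op": "carry_out", "data": {
  "rows": [
    {"offset": [0, 0, 0.02], "rot": [0, 0, 0], "gripper": 0},
    {"offset": [0, 0, 0.02], "rot": [0, 0, 0], "gripper": 0},
    {"offset": [0, 0, 0.02], "rot": [0, 0, 0], "gripper": 0},
    {"offset": [0, 0, 0.015], "rot": [0, 0, 0], "gripper": 0},
    {"offset": [0, 0, 0], "rot": [0, 0, 0], "gripper": 0},
    {"offset": [0, 0, 0], "rot": [0, 0, 0], "gripper": 0}
  ]
}}

```text
time: 27.18
position: [0.4832, 0.298, 0.0959]
tool_rot: [1.688, 2.649, 0.001]
ft_force: [0.1, 0.4, 0.6]
grip_width: 0.005
```

Run:
```python
from h import *
p,R,s=cur(); print(s['time'],p,R[:,2],s['grip_width'],s['ft_force'])
d=zoom('z30.png',430,210,110,110,1.8)
for z in(.063,.087,.1,.11,.12):
  q=p.copy();q[2]=z;print(z,((proj(d,[q])[0]-[430,210])*600/110).round())
print(((proj(d,[[.4828,.2978,.063]])[0]-[430,210])*600/110).round())
```

```text
27.175 [0.48324611 0.29797017 0.09585486] [ 8.07151250e-04  4.98945556e-04 -9.99999550e-01] 0.005220900486926539 [0.07832052 0.3632242  0.5949651 ]
0.063 [317. 347.]
0.087 [333. 302.]
0.1 [342. 277.]
0.11 [349. 257.]
0.12 [356. 237.]
[317. 346.]
```

View pics/z30.png

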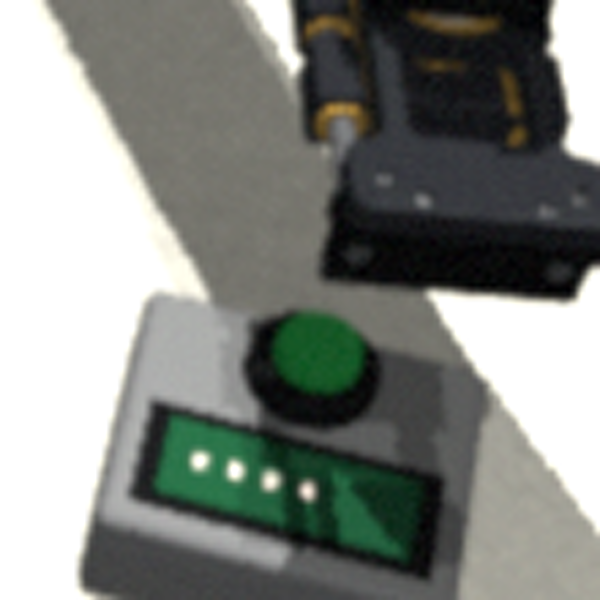

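>>> {"op": "carry_out", "data": {
  "rows": [
    {"offset": [0, 0, 0.012], "rot": [0, 0, 0], "gripper": 0},
    {"offset": [0, 0, 0.012], "rot": [0, 0, 0], "gripper": 0},
    {"offset": [0, 0, 0.012], "rot": [0, 0, 0], "gripper": 0},
    {"offset": [0, 0, 0], "rot": [0, 0, 0], "gripper": 0},
    {"offset": [0, 0, 0], "rot": [0, 0, 0], "gripper": 0}
  ]
}}

```text
time: 27.85
position: [0.4827, 0.2981, 0.0593]
tool_rot: [-1.687, -2.65, -0.0]
ft_force: [0.3, 0.3, -0.3]
grip_width: 0.005
```

Run:
```python
from h import *
p,R,s=cur(); print(s['time'],p,s['grip_width'],s['ft_force'])
d=zoom('z31.png',430,210,110,110,1.8)
```

```text
27.85 [0.48268864 0.29805401 0.05933832] 0.0047919660944751126 [ 0.26352871  0.3215345  -0.27529836]
```

View pics/z31.png

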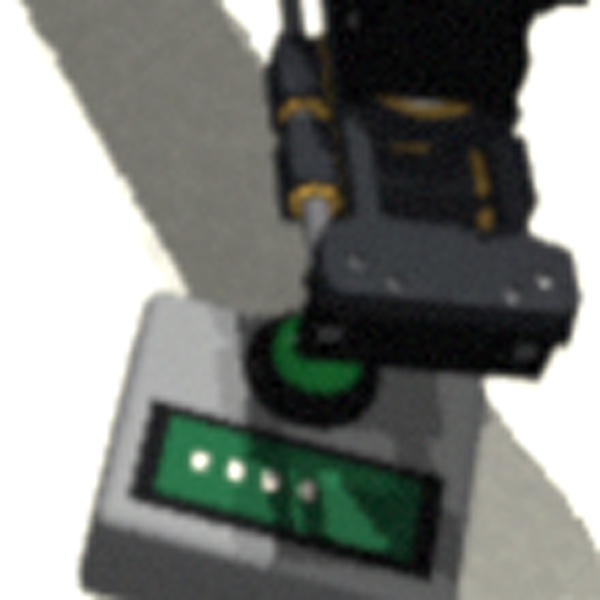

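>>> {"op": "carry_out", "data": {
  "rows": [
    {"offset": [0, 0, 0.004], "rot": [0, 0, 0], "gripper": 0},
    {"offset": [0, 0, 0.004], "rot": [0, 0, 0], "gripper": 0},
    {"offset": [0, 0, 0.003], "rot": [0, 0, 0], "gripper": 0},
    {"offset": [0, 0, 0], "rot": [0, 0, 0], "gripper": 0}
  ]
}}

```text
time: 28.4
position: [0.4824, 0.2977, 0.0479]
tool_rot: [-1.687, -2.65, 0.001]
ft_force: [-0.9, 0.3, 0.1]
grip_width: 0.006
```

>>> {"op": "carry_out", "data": {
  "rows": [
    {"offset": [0, 0, 0.003], "rot": [0, 0, 0], "gripper": 0},
    {"offset": [0, 0, 0], "rot": [0, 0, 0], "gripper": 0}
  ]
}}

```text
time: 28.65
position: [0.4825, 0.2977, 0.0451]
tool_rot: [-1.688, -2.65, 0.001]
ft_force: [-0.2, -0.8, -0.4]
grip_width: 0.006
```

>>> {"op": "carry_out", "data": {
  "rows": [
    {"offset": [0, 0, 0.003], "rot": [0, 0, 0], "gripper": 0},
    {"offset": [0, 0, 0], "rot": [0, 0, 0], "gripper": 0}
  ]
}}

```text
time: 28.9
position: [0.4825, 0.2977, 0.042]
tool_rot: [-1.688, -2.65, 0.001]
ft_force: [-0.2, -0.4, 0.2]
grip_width: 0.005
```

>>> {"op": "carry_out", "data": {
  "rows": [
    {"offset": [0, 0, 0.002], "rot": [0, 0, 0], "gripper": 0},
    {"offset": [0, 0, 0], "rot": [0, 0, 0], "gripper": 0}
  ]
}}

```text
time: 29.15
position: [0.4827, 0.2979, 0.0404]
tool_rot: [1.688, 2.65, -0.0]
ft_force: [-0.7, -0.5, 1.8]
grip_width: 0.006
```

>>> {"op": "carry_out", "data": {
  "rows": [
    {"offset": [0, 0, 0.002], "rot": [0, 0, 0], "gripper": 0},
    {"offset": [0, 0, 0], "rot": [0, 0, 0], "gripper": 0}
  ]
}}

```text
time: 29.4
position: [0.4828, 0.2979, 0.0384]
tool_rot: [1.688, 2.65, 0.0]
ft_force: [-0.3, -0.1, 2.8]
grip_width: 0.004
```

Run:
```python
from h import *
p,R,s=cur(); print(s['time'],p,s['grip_width'],s['ft_force'])
d=zoom('z32.png',430,210,110,110,2.2)
```

```text
29.4 [0.48277484 0.29790297 0.03843277] 0.003978206241388061 [-0.29373473 -0.11085617  2.8279561 ]
```

View pics/z32.png

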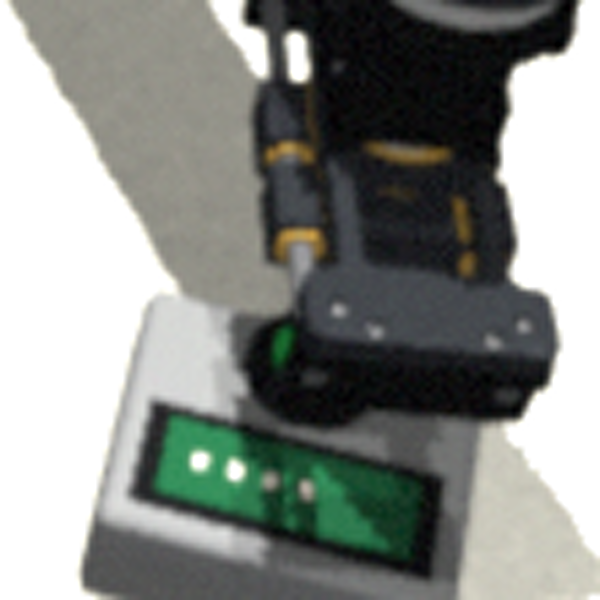

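Contact came near a reported z of 0.041 and the spring force is rising. I'll press through the 6 mm.

>>> {"op": "carry_out", "data": {
  "rows": [
    {"offset": [0, 0, 0.002], "rot": [0, 0, 0], "gripper": 0},
    {"offset": [0, 0, 0.001], "rot": [0, 0, 0], "gripper": 0},
    {"offset": [0, 0, 0], "rot": [0, 0, 0], "gripper": 0}
  ]
}}

```text
time: 29.82
position: [0.4828, 0.2979, 0.0357]
tool_rot: [1.687, 2.65, -0.0]
ft_force: [-1.7, -1.1, 6.6]
grip_width: 0.006
```

>>> {"op": "carry_out", "data": {
  "rows": [
    {"offset": [0, 0, 0.001], "rot": [0, 0, 0], "gripper": 0},
    {"offset": [0, 0, 0], "rot": [0, 0, 0], "gripper": 0}
  ]
}}

```text
time: 30.08
position: [0.4828, 0.2979, 0.0356]
tool_rot: [1.687, 2.649, -0.001]
ft_force: [-3.6, -2.9, 13.3]
grip_width: 0.009
```

>>> {"op": "carry_out", "data": {
  "rows": [
    {"offset": [0, 0, 0.001], "rot": [0, 0, 0], "gripper": 0},
    {"offset": [0, 0, 0], "rot": [0, 0, 0], "gripper": 0}
  ]
}}

```text
time: 30.32
position: [0.4828, 0.2979, 0.0354]
tool_rot: [1.687, 2.649, -0.001]
ft_force: [-5.6, -3.0, 18.2]
grip_width: 0.001
```

The button has bottomed out: z stops at 0.0355 while the force climbs. Releasing upward.

>>> {"op": "carry_out", "data": {
  "rows": [
    {"offset": [0, 0, -0.004], "rot": [0, 0, 0], "gripper": 0},
    {"offset": [0, 0, -0.006], "rot": [0, 0, 0], "gripper": 0},
    {"offset": [0, 0, -0.02], "rot": [0, 0, 0], "gripper": 0},
    {"offset": [0, 0, -0.03], "rot": [0, 0, 0], "gripper": 0},
    {"offset": [0, 0, -0.04], "rot": [0, 0, 0], "gripper": 0},
    {"offset": [-0.02, -0.03, -0.03], "rot": [0, 0, 0], "gripper": 0},
    {"offset": [0, -0.03, 0], "rot": [0, 0, 0], "gripper": 0},
    {"offset": [0, 0, 0], "rot": [0, 0, 0], "gripper": 0}
  ]
}}

```text
time: 31.32
position: [0.436, 0.2536, 0.1643]
tool_rot: [1.686, 2.647, -0.001]
ft_force: [0.4, -0.2, 0.1]
grip_width: 0.006
```

Run:
```python
from h import *
p,R,s=cur(); print(s['time'],p,s['ft_force'])
d=snap('scene','s33.png');snap('top','t33.png')
print(blob(d,*O)[1][0],blob(d,*G)[1][:1])
```

```text
31.325 [0.43595822 0.25362119 0.16430425] [ 0.39727712 -0.22540176  0.10828064]
(498, 1, [274, 188, 30, 30], [288.5, 202.6]) [(347, 2, [460, 287, 46, 24], [482.5, 300.6])]
```

View pics/s33.png

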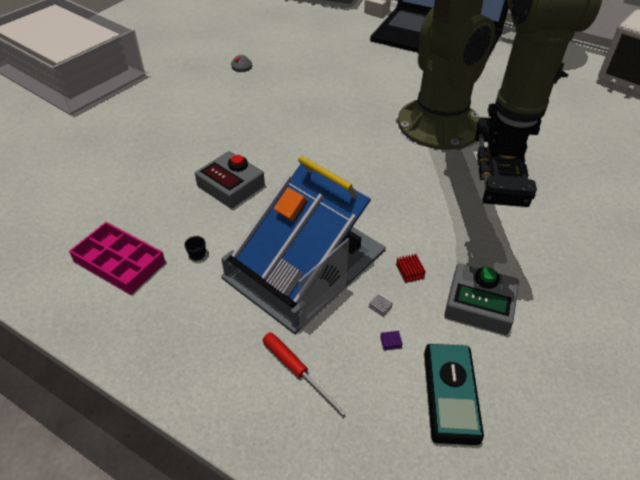

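View pics/t33.png

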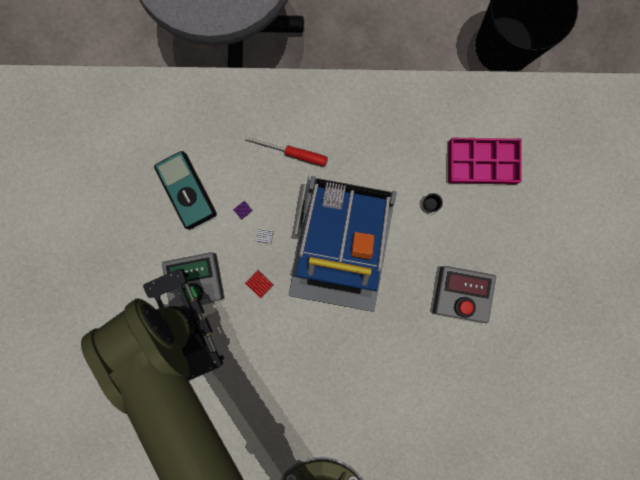

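Scene view: plate standing, sink at the stop (285,275), module unmoved near the bar end (290,203), green button sprung back (488,275), and the arm clear. Handing in.

```bash
python3 -c "
from h import *
print(workorder.close_job())"
```

```text
the job is handed in; nothing more can be done
None
```

I raised the plate by its yellow bar until the heat sink slid all the way down, left it standing there, then pressed and released the green button. The job was handed in at about 31 s.

- **Plate and heat sink:** the last picture shows the sink against the black stop, and a zoomed check before I let go matched x = 0.198 m. The plate stayed up after I released the bar.
- **Module:** its place in the picture was unchanged (288.5, 202.6) from just after the slip to the end, and the arm never touched it or the heat sink.
- **Button:** it went down about 6 mm, against a spring force that reached about 5–6 N before it bottomed out. I pushed on to 18 N before letting go, and it has sprung back.

**Checks that disagreed:**
- **Height reading:** the reported TCP height was about 28–30 mm lower than the cameras showed. My first grasp closed on air above the bar, so I redid it from the pictures. The button also made contact at the height this offset predicts.
- **Slip angle:** the sink slipped at about 31–32°, above the stated 12–27°. Just before the slip, the hand height gave 31.5° and the picture about 30°.

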